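# Fit the column jacket on the analyser's column station

### The job

Take the orange column jacket out of its grey holder and stand it upright on the green mat, letting go, so that you can take a fresh hold around its outside. Then slide it over the steel column and lower it in your grip all the way down onto the white base, without letting it drop, and let go. Last, swing the retaining arm by its red knob fully over the top, leaving the bottle, the jar and the slide box undisturbed.

Things in the scene. Friction and masses are not known exactly. Their poses are not given: they have to be found in the camera images.
- jacket: Orange plastic tube open at both ends, outer diameter 60, bore 44, wall 8, length 100 mm, about 0.2 kg, either end may be up. It starts upright in the holder's pocket, its top 2 mm below the holder's top. Origin: centre of its lower end; z along its axis, up.
- holder: Fixed grey block 98 x 98 x 114 mm high, with a 68 mm square pocket, floor 12 mm above the bench. Its -x wall has a finger notch 46 mm wide, open outwards, from the top down to 56 mm above the bench; the other walls are whole. So the jacket can only be pinched there by its wall (one finger in the bore), 26 mm from the axis towards -x. Origin: centre of the underside.
- mat: Fixed green mat lying on the bench, 120 x 120 mm, 3 mm thick. Origin: centre of the underside.
- column_seat (a point): Foot of the upright steel column, on its axis, on top of the fixed white base plate (210 x 100 mm, 20 mm thick): the jacket's lower end rests here. The column is 40 mm in diameter and 108 mm high above this point; its top 20 mm tapers to 26 mm. +x points to the post of the retaining arm, 95 mm away (diameter 26 mm, top 129 mm above this point); z up.
- retainer (a joint): Grey retaining arm, hinged about the vertical axis of its post (rad). 0 = closed: it points over the column, 6 mm above the column's top and 14 mm above the seated jacket. Positive = swung open, clockwise seen from above, towards column_seat's +y side; limit 2.0. Starts 1.4 to 1.8; slight friction, stays where it is left.
- knob_top (a point): Centre of the top of the red upright knob on the retaining arm, 95 mm from the hinge axis; diameter 18 mm, its upper 40 mm free to grip or push. With the arm closed it is straight above the column. z up; its -x points from the post to the knob.
- bottle: Bystander: white bottle with blue cap, diameter 60, 140 mm high, standing loose. Origin: centre of the underside.
- jar: Bystander: amber jar with black cap, diameter 64, 85 mm high, standing loose. Origin: centre of the underside.
- slidebox: Bystander: blue slide box 70 x 90 mm, 35 mm high, lying loose. Origin: centre of the underside.
Things that resemble listed ones, but are neither listed nor needed, are in the scene too. Of the things that look like the part that bears column_seat, the larger one is meant.

How it is judged:
By the outcome, as a careful person would: the job done as asked, in the order asked, and still so for the second after the job is handed in, with the robot touching nothing.
It also fails if it takes over 72 s, if anything falls off the work surface, if the arm or the gripper's body presses on something with over 40 N, if the wrist force passes 120 N, or if a joint passes its speed limit or range.

### The arm

A 6-joint arm with a two-finger parallel gripper is mounted at the origin on the work surface. World frame = base frame: x ahead of the robot, y to its left, z up, the work surface at z = 0. Lengths are in m, angles in rad, forces in N, time in s.
With the tool pointing down it reaches from about 0.425 to 0.95 m from the base axis. Payload 3.5 kg.
Tool frame: the origin (TCP) lies midway between the tips of the shut fingers; the grasp point (between the pads) lies 19 mm behind it; z points along the fingers, y is the line along which they close (so a half turn about z gives the same grasp; the last joint's range is limited). The gripper opens to 85 mm and grips with 20 to 120 N. Pads are 22 mm wide; open, the fingers measure 114 mm over their backs; the gripper's body (76 mm by 85 mm) begins 54 mm behind the grasp point. The pads swing forward as they close: fully open they stand 13 mm farther back than shut.
Start: joints at [0.981, 0.286, 1.577, -0, 1.279, -0.15], TCP at [0.287, 0.611, 0.231] pointing down, gripper open.
Joint ranges: [-2.77, 2.77], [-0.9, 2.22], [0.21, 2.48], [-1.53, 4.67], [0.24, 2.81], [-2.84, 2.84]. Speed limits (rad/s): [2.79, 2.79, 3.14, 3.14, 3.14, 3.14].

### API

Orientations are given as a unit quaternion [x, y, z, w].
In Python, from plant import ctrl gives the robot as it stands.
- The arm moves only by the tool move_arm, never from a script. Its argument "plan" is a list of rows, each an object of numbers: "x", "y", "z": the shift along the tool's x, y, z in m; "yaw": the turn about the tool's z in rad; "fingers": the closure, from 0 (fully open) to 1 (shut). In form: [{"x": .., "y": .., "z": .., "yaw": .., "fingers": ..}, ...]. A call has 1 to 5 rows; each row is the pose to reach, as a shift and turn from the pose commanded when the call began, along the tool's axes at that moment; what a row does not reach only later rows make up. A row lasts 1/10 s, in which the tool goes at most 50 mm and 8.59 degrees, less where a joint would pass 70% of its speed; a pose out of reach is approached as far as the arm can. A call with a gripper value outside its range is refused whole. The fingers move at their own pace and stop on an object; "force" is the grip in N (left out, the last holds). Time passes only in rows, so rows that repeat a pose let the fingers close. It gives the time, the measured TCP pose, the force, the opening and the grip force at its end, in the units of the state.
- ctrl.get_state(): the state, without advancing time (a new reading comes with each control period).
- ctrl.read_camera(name): name is "side" or "top" or "wrist"; returns the picture (384x512x3 uint8, red, green, blue); there is no depth.
- ctrl.camera_model(name): a dict with "intrinsics" (3x3 intrinsics, pixels), "distortion" ([k1, k2, p1, p2, k3] as OpenCV has them; the pictures are not rectified), "cam_to_world" (4x4, takes a point from camera to world coordinates); the wrist camera has in their place "tool_from_camera" (4x4, takes a point from camera to tool coordinates, whose origin is the TCP and whose axes are the flange's). Camera axes: x right, y up, looking along -z (the intrinsics and any distortion apply to the point x, -y, -z); pixel columns grow to the right and rows downward; lengths in m; the calibration is good to about 2 mm. A picture is of the moment at which its call begins: read the wrist's pose just before it. camera_model takes no time and is no camera call.
- ctrl.sign_off(): hands the job in; it is judged then, once.
The state is a dict: "time": time; "qpos": joint angles; "dq": joint speeds; "joint_efforts": joint torques, N m; "eef_pos": TCP position; "tcp_rot": TCP orientation; "contact_force": force on the tool from outside, world axes, zero at the start; "wrist_torque": the same for the moment, N m; "opening": opening from 0.0 (shut) to 1.0 (fully open); "finger_force": force on a finger pad.
Only numpy, scipy, OpenCV 4.12 (cv2) and the standard library are available. Lean on these libraries where they do the work, as an engineer would, in place of code of your own. Each camera call takes 0.05 s, during which the arm holds its last target. There are 200 camera calls.

## Working session

There is one attempt and no reset: what is moved stays moved. The work goes in short steps, Python scripts to look and compute and a tool call to move; the robot and the scene stay as the last step left them, time stands still between calls to the robot, and variables do not carry over. Pictures are saved under pics/ and viewed, at most 10 in all, crops included, and the job is handed in when it is done.

Besides the shell and the picture viewer there is one more tool, called after "Call:" as name([rows], argument=value, ...), one row to a line, values as JSON. move_arm: Moves the arm, as the interface text tells. Its arguments: {"type":"object","properties":{"plan":{"type":"array"},"force":{"type":"number"}},"required":["plan"]}

```bash
ls; mkdir -p pics; cat > h.py <<'E'
import numpy as np, cv2, json
from plant import ctrl
def model(n):
    m=ctrl.camera_model(n); K=np.array(m["intrinsics"]);D=np.array(m["distortion"],float)
    return m,K,D
def c2w(n,st=None):
    m,K,D=model(n)
    if n!="wrist": return np.array(m["cam_to_world"])
    from scipy.spatial.transform import Rotation as R
    st=st or ctrl.get_state(); T=np.eye(4); r=np.array(st["tcp_rot"]); 
    T[:3,:3]=R.from_quat(r).as_matrix() if r.size==4 else r
    T[:3,3]=st["eef_pos"]; return T@np.array(m["tool_from_camera"])
def ray(n,px,T=None):
    m,K,D=model(n); T=c2w(n) if T is None else T
    u=cv2.undistortPoints(np.array(px,float).reshape(-1,1,2),K,D).reshape(-1,2)
    d=np.c_[u[:,0],-u[:,1],-np.ones(len(u))]@T[:3,:3].T
    return T[:3,3],d
def onz(n,px,z,T=None):
    o,d=ray(n,px,T); return o+d*((z-o[2])/d[:,2])[:,None]
def proj(n,P,T=None):
    m,K,D=model(n); T=c2w(n) if T is None else T
    p=(np.array(P,float).reshape(-1,3)-T[:3,3])@T[:3,:3]
    p=p*[1,-1,-1]
    return cv2.projectPoints(p.reshape(-1,1,3),np.zeros(3),np.zeros(3),K,D)[0].reshape(-1,2)
def snap(n,f):
    st=ctrl.get_state(); im=ctrl.read_camera(n); cv2.imwrite(f"pics/{f}.png",im[:,:,::-1]); return im,st
E
python3 - <<'E'
from h import *
a,s=snap("top","top0"); b,_=snap("side","side0"); print(s)
for n in("top","side"): print(n,np.round(c2w(n),3).tolist(),ctrl.camera_model(n)["distortion"])
print(ctrl.camera_model("wrist"))
cv2.imwrite("pics/both0.png",cv2.resize(np.vstack([a,b])[:,:,::-1],None,fx=.78,fy=.78))
E
```

```text
pics
{'time': 0.0, 'qpos': array([ 9.81006836e-01,  2.87191146e-01,  1.57819065e+00,  3.81242425e-05,
        1.27860355e+00, -1.50051738e-01]), 'dq': array([ 0.00224267,  0.00104707, -0.00149838, -0.00040064,  0.00063957,
        0.00076381]), 'joint_efforts': array([ 2.70867122e-04, -4.06000650e+01, -2.92621458e+01, -1.50534015e-04,
        5.76405495e-03,  1.47662712e-05]), 'eef_pos': array([0.28697277, 0.61022751, 0.2299228 ]), 'tcp_rot': array([ 2.18106882e-01,  9.75924155e-01, -1.10882438e-03, -4.49542341e-04]), 'contact_force': array([-0.02548584,  0.05695242, -0.05343369]), 'wrist_torque': array([ 0.0070959 , -0.03263778, -0.03746569]), 'finger_force': 0.0, 'opening': 0.9988334923276725}
top [[0.022, 0.999, -0.035, 0.487], [-0.999, 0.023, 0.026, 0.099], [0.027, 0.035, 0.999, 0.977], [0.0, 0.0, 0.0, 1.0]] [-0.06586924  0.          0.          0.          0.        ]
side [[-0.963, 0.194, -0.185, 0.392], [-0.267, -0.65, 0.711, 0.684], [0.018, 0.735, 0.678, 0.715], [0.0, 0.0, 0.0, 1.0]] [-0.00338562  0.          0.          0.          0.        ]
{'intrinsics': array([[273.31454703,   0.        , 251.82660057],
       [  0.        , 273.31454703, 195.86249567],
       [  0.        ,   0.        ,   1.        ]]), 'distortion': array([-0.01791968,  0.        ,  0.        ,  0.        ,  0.        ]), 'tool_from_camera': array([[-1.46291670e-04,  9.63286836e-01,  2.68474299e-01,
         6.68618799e-02],
       [ 9.99999978e-01,  1.80809092e-04, -1.03843653e-04,
         1.48997194e-03],
       [-1.48573818e-04,  2.68474278e-01, -9.63286842e-01,
        -1.44310439e-01],
       [ 0.00000000e+00,  0.00000000e+00,  0.00000000e+00,
         1.00000000e+00]])}
```

View pics/top0.png

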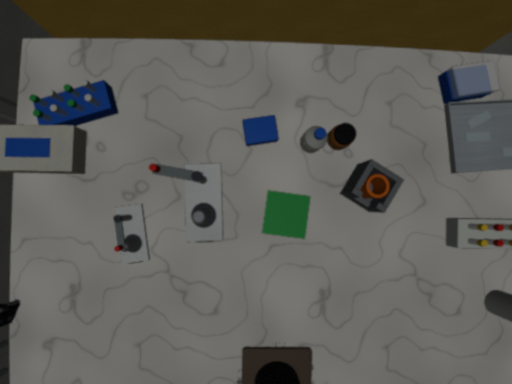

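View pics/side0.png

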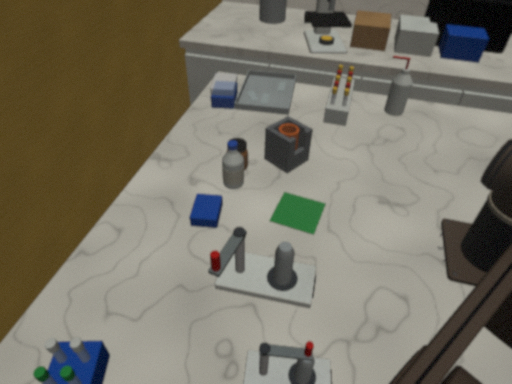

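The top view shows the holder with the orange ring at (377,185), mat (287,214), larger base (204,203) with its post (201,177), column (203,213) and knob (154,168). The candidates are:
- **Bases:** large white at (204,203), and small at (131,233), which is the decoy.
- **Red knobs:** (154,168), and (118,248), which is the decoy. There are also red caps at the right edge.
- **Orange:** only the ring at (377,185).

I choose the larger base and the orange ring, and check both in one close crop.

```bash
python3 - <<'E'
from h import *
a=cv2.imread("pics/top0.png"); b=cv2.imread("pics/side0.png")
f=lambda im,x,y,w,h,W,H: cv2.resize(im[y:y+h,x:x+w],(W,H),interpolation=cv2.INTER_CUBIC)
c1=f(a,325,145,95,75,380,300); c2=f(a,140,150,95,75,380,300)
c3=f(b,250,110,95,75,380,300); c4=f(b,205,225,120,95,380,300)
cv2.imwrite("pics/crop0.png",np.vstack([np.hstack([c1,c2]),np.hstack([c3,c4])]))
hsv={n:cv2.cvtColor(i,cv2.COLOR_BGR2HSV) for n,i in(("top",a),("side",b))}
def blobs(n,lo,hi,mn=12):
    m=cv2.inRange(hsv[n],lo,hi); k,l,s,c=cv2.connectedComponentsWithStats(m)
    return [(c[i].round(1).tolist(),s[i].tolist()) for i in range(1,k) if s[i][4]>=mn]
for n in hsv:
    print(n,"green",blobs(n,(50,100,50),(75,255,255),100)); print("red",[*blobs(n,(0,150,80),(4,255,255)),*blobs(n,(175,150,80),(180,255,255))])
    print("orange",blobs(n,(5,150,80),(15,255,255),40)); print("blue",blobs(n,(105,150,60),(125,255,255),30))
    m=cv2.inRange(hsv[n],(50,100,50),(75,255,255)); ct=max(cv2.findContours(m,0,2)[0],key=cv2.contourArea)
    q=cv2.approxPolyDP(ct,6,True).reshape(-1,2); P=onz(n,q,.003); print("mat",P.round(4).tolist(),onz(n,[np.array(cv2.minAreaRect(ct)[0])],.003).round(4))
    m=cv2.inRange(hsv[n],(5,130,60),(18,255,255)); ct=max(cv2.findContours(m,0,2)[0],key=cv2.contourArea)
    print("ring",cv2.fitEllipse(ct),onz(n,[cv2.fitEllipse(ct)[0]],.112).round(4))
E
```

```text
top green [([285.9, 214.2], [263, 191, 47, 47, 1782])]
red [([152.6, 167.0], [150, 164, 6, 7, 34]), ([500.2, 227.0], [498, 225, 5, 5, 23]), ([500.0, 242.9], [498, 240, 5, 6, 24]), ([116.7, 248.3], [115, 246, 4, 5, 15])]
orange [([377.3, 185.7], [366, 174, 23, 24, 195])]
blue [([449.6, 85.4], [446, 72, 10, 27, 62]), ([75.4, 104.2], [35, 81, 76, 43, 1424]), ([260.0, 129.7], [243, 116, 35, 29, 781]), ([319.9, 133.1], [315, 128, 11, 11, 92]), ([27.1, 147.1], [6, 139, 43, 18, 738])]
mat [[0.5226, 0.0295, 0.003], [0.4099, 0.0436, 0.003], [0.3983, -0.0696, 0.003], [0.5086, -0.0814, 0.003]] [[ 0.4599 -0.0182  0.003 ]]
ring ((377.224853515625, 185.63133239746094), (23.70634651184082, 23.922863006591797), 78.23786926269531) [[ 0.5382 -0.2317  0.112 ]]
side green [([297.9, 212.6], [271, 193, 53, 40, 1320]), ([40.4, 373.6], [34, 367, 13, 14, 133]), ([66.8, 373.0], [61, 367, 12, 14, 126])]
red [([214.6, 255.6], [211, 252, 8, 10, 60]), ([309.2, 346.0], [306, 342, 7, 10, 44])]
orange [([289.0, 129.4], [279, 123, 21, 14, 194])]
blue [([464.9, 41.4], [442, 24, 47, 36, 1259]), ([222.9, 97.7], [212, 96, 22, 7, 56]), ([232.5, 143.6], [229, 141, 8, 7, 41]), ([205.8, 210.1], [191, 195, 30, 31, 756]), ([77.3, 362.9], [48, 342, 55, 42, 1182])]
mat [[0.5073, -0.0742, 0.003], [0.5211, 0.0324, 0.003], [0.4094, 0.0456, 0.003], [0.3994, -0.061, 0.003]] [[ 0.4609 -0.0117  0.003 ]]
ring ((289.8069152832031, 129.7213592529297), (12.956196784973145, 22.005264282226562), 112.47271728515625) [[ 0.5334 -0.2229  0.112 ]]
```

View pics/crop0.png

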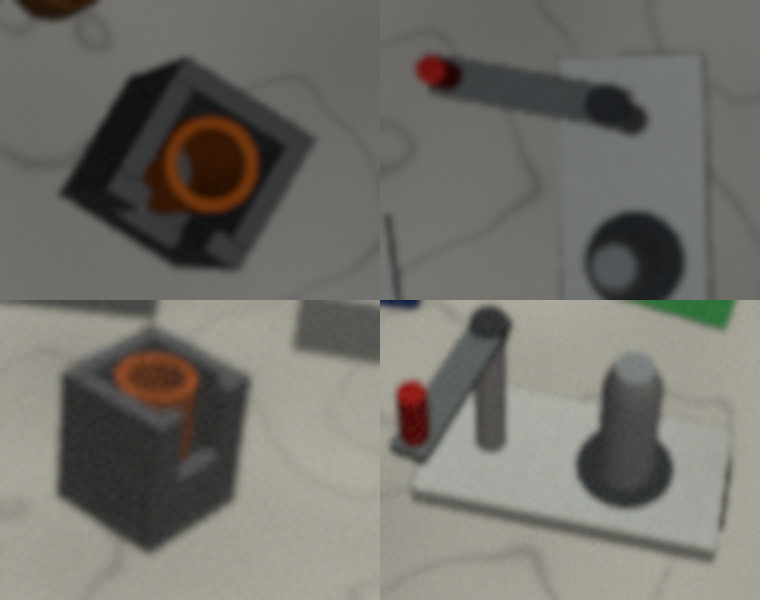

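The crop confirms both choices. The holder's notch is on the lower-left wall, at top-view px ~(369,202). The larger base has its post top at ~(197,176), column top at ~(198,216) and the arm swung open with the red knob.

```bash
cat >> h.py <<'E'
def tri(pt,ps,n1="top",n2="side",T1=None,T2=None):
    o1,d1=ray(n1,[pt],T1);o2,d2=ray(n2,[ps],T2);d1=d1[0];d2=d2[0]
    s=np.linalg.lstsq(np.c_[d1,-d2],o2-o1,rcond=None)[0]; a=o1+s[0]*d1;b=o2+s[1]*d2
    return (a+b)/2,np.linalg.norm(a-b)
def shift(target,yaw_y=None):
    """target TCP xyz -> shift in tool axes; yaw_y: wanted world dir angle of tool y (mod pi) -> yaw"""
    from scipy.spatial.transform import Rotation as R
    st=ctrl.get_state(); M=R.from_quat(st["tcp_rot"]).as_matrix(); out=M.T@(np.array(target)-st["eef_pos"])
    y=None
    if yaw_y is not None:
        w=np.array([np.cos(yaw_y),np.sin(yaw_y),0])@M; y=np.arctan2(-w[0],w[1]); y=[(y+np.pi/2)%np.pi-np.pi/2]; y=y[0]
    return out.round(4),y, np.round(st["qpos"],2)
E
python3 - <<'E'
from h import *
print("knob",tri((152.6,167),(214.6,255.6))); print("col",tri((198.25,216.5),(284.9,246.5)),onz("top",[(198.25,216.5)],.128))
print("post",tri((197,176),(239.7,230.7)),onz("top",[(197,176)],.149)); print("ring",tri((377.2,185.6),(289.4,129.6)))
print("mat",tri((286.2,214.3),(297.5,212)))
p=onz("top",np.array([(185,60),(315,138),(240,268),(110,190)])/4.+[325,145],.114); print(p.round(3),p.mean(0))
hx=((p[0]+p[1])-(p[2]+p[3]))/2; print("holder x dir",hx,np.arctan2(hx[1],hx[0]))
for n,q in(("bottle",(319.9,133.1)),): print(n,onz("top",[q],.14))
print(onz("top",[(344,134)],.085),onz("top",[(260,130)],.035))
c=p.mean(0); a=np.arctan2(hx[1],hx[0]); print(shift([c[0],c[1],.26],a))
E
```

```text
knob (array([0.56434094, 0.3057305 , 0.17692471]), np.float64(0.0002748971226585422))
col (array([0.45389668, 0.20660589, 0.12248788]), np.float64(0.001580656954122067)) [[0.453331   0.20579463 0.128     ]]
post (array([0.54860249, 0.20941141, 0.14298358]), np.float64(0.00023264447629405433)) [[0.54826821 0.20864116 0.149     ]]
ring (array([ 0.53759045, -0.2348893 ,  0.10406809]), np.float64(0.00225007270279287))
mat (array([ 0.46010622, -0.02006019, -0.00529059]), np.float64(0.00136600532380912))
[[ 0.601 -0.215  0.114]
 [ 0.555 -0.299  0.114]
 [ 0.473 -0.251  0.114]
 [ 0.52  -0.169  0.114]] [ 0.53727737 -0.23359267  0.114     ]
holder x dir [ 0.0817952  -0.04700015  0.        ] -0.5215393314383487
bottle [[ 0.65903407 -0.07997678  0.14      ]]
[[ 0.67007485 -0.15417003  0.085     ]] [[0.68421372 0.05923119 0.035     ]]
(array([-0.5857, -0.6571, -0.0287]), np.float64(-1.4890704691385013), array([ 0.98,  0.29,  1.58,  0.  ,  1.28, -0.15]))
```

Call:
move_arm([
  {"x": -0.03, "y": -0.033, "z": -0.02},
  {"x": -0.06, "y": -0.066, "z": -0.04},
  {"x": -0.09, "y": -0.1, "z": -0.04},
  {"x": -0.12, "y": -0.13, "z": -0.04},
  {"x": -0.15, "y": -0.165, "z": -0.04},
])

```text
validation failed for argument at $.pl...
```

Call:
move_arm([
  {"x": -0.03, "y": -0.033},
  {"x": -0.06, "y": -0.066},
  {"x": -0.09, "y": -0.1},
  {"x": -0.12, "y": -0.13},
  {"x": -0.15, "y": -0.165},
])

```text
validation failed for argument at $.pl...
```

Call:
move_arm([
  {"x": -0.03, "y": -0.033},
  {"x": -0.06, "y": -0.066},
  {"x": -0.09, "y": -0.1},
  {"x": -0.12, "y": -0.13},
  {"x": -0.15, "y": -0.165},
])

```text
validation failed for argument at $.pl...
```

Call:
move_arm([
  {"x": -0.03, "y": -0.033},
  {"x": -0.06, "y": -0.066},
  {"x": -0.09, "y": -0.1},
  {"x": -0.12, "y": -0.13},
  {"x": -0.14, "y": -0.16},
])

```text
validation failed for argument at $.pl...
```

```bash
python3 - <<'E'
from h import *
print(ctrl.get_state()["eef_pos"],shift([.537,-.233,.26],-.5215))
E
```

```text
[0.28702833 0.61027211 0.23006876] (array([-0.5852, -0.6567, -0.0287]), np.float64(-1.4891098004851968), array([ 0.98,  0.29,  1.58,  0.  ,  1.28, -0.15]))
```

All five keys seem to be needed in each row.

Call:
move_arm([
  {"x": -0.03, "y": -0.033, "z": -0.02, "yaw": 0, "fingers": 0},
  {"x": -0.06, "y": -0.066, "z": -0.04, "yaw": 0, "fingers": 0},
  {"x": -0.09, "y": -0.1, "z": -0.04, "yaw": 0, "fingers": 0},
  {"x": -0.12, "y": -0.13, "z": -0.04, "yaw": 0, "fingers": 0},
  {"x": -0.15, "y": -0.165, "z": -0.04, "yaw": 0, "fingers": 0},
])

```text
time: 0.6
eef_pos: [0.353, 0.396, 0.271]
tcp_rot: [0.218, 0.976, -0.0, 0.0]
contact_force: [0.5, 0.0, -0.8]
opening: 0.997
finger_force: 0.0
```

Call:
move_arm([
  {"x": -0.03, "y": -0.033, "z": 0, "yaw": 0, "fingers": 0},
  {"x": -0.06, "y": -0.066, "z": 0, "yaw": 0, "fingers": 0},
  {"x": -0.09, "y": -0.1, "z": 0, "yaw": 0, "fingers": 0},
  {"x": -0.12, "y": -0.13, "z": 0, "yaw": 0, "fingers": 0},
  {"x": -0.15, "y": -0.165, "z": 0, "yaw": 0, "fingers": 0},
])

```text
time: 1.1
eef_pos: [0.4183, 0.1829, 0.271]
tcp_rot: [0.218, 0.976, 0.0, -0.0]
contact_force: [0.5, 0.2, -0.8]
opening: 1.0
finger_force: 0.0
```

Call:
move_arm([
  {"x": -0.03, "y": -0.033, "z": 0, "yaw": 0, "fingers": 0},
  {"x": -0.06, "y": -0.066, "z": 0, "yaw": 0, "fingers": 0},
  {"x": -0.09, "y": -0.1, "z": 0, "yaw": 0, "fingers": 0},
  {"x": -0.12, "y": -0.13, "z": 0, "yaw": 0, "fingers": 0},
  {"x": -0.15, "y": -0.165, "z": 0, "yaw": 0, "fingers": 0},
])

```text
time: 1.6
eef_pos: [0.4838, -0.0303, 0.271]
tcp_rot: [0.218, 0.976, 0.0, -0.0]
contact_force: [1.2, 1.2, 0.7]
opening: 0.997
finger_force: 0.0
```

```bash
python3 - <<'E'
from h import *
print(ctrl.get_state()["eef_pos"],ctrl.get_state()["time"],shift([.537,-.233,.26],-.5215))
E
```

```text
[ 0.48379019 -0.03030228  0.27102074] 1.6 (array([-0.1344, -0.1608,  0.0109]), np.float64(-1.4890785826534962), array([-0.27, -0.17,  1.99,  0.  ,  1.33, -1.4 ]))
```

```bash
python3 - <<'E'
from h import *
im,s=snap("wrist","w_mat"); T=c2w("wrist",s)
m=cv2.inRange(cv2.cvtColor(im,cv2.COLOR_RGB2HSV),(50,100,40),(75,255,255)); ct=max(cv2.findContours(m,0,2)[0],key=cv2.contourArea)
q=cv2.approxPolyDP(ct,8,True).reshape(-1,2); P=onz("wrist",q,.003,T); print(q.tolist(),P.round(4).tolist(),P.mean(0))
E
```

```text
[[279, 96], [202, 123], [229, 196], [301, 173]] [[0.4107, 0.0487, 0.003], [0.397, -0.0681, 0.003], [0.5129, -0.0817, 0.003], [0.5271, 0.0344, 0.003]] [ 0.46191307 -0.01668434  0.003     ]
```

Call:
move_arm([
  {"x": -0.03, "y": -0.033, "z": 0, "yaw": 0.15, "fingers": 0},
  {"x": -0.06, "y": -0.066, "z": 0, "yaw": 0.3, "fingers": 0},
  {"x": -0.09, "y": -0.1, "z": 0, "yaw": 0.45, "fingers": 0},
  {"x": -0.12, "y": -0.13, "z": 0, "yaw": 0.6, "fingers": 0},
  {"x": -0.134, "y": -0.161, "z": 0, "yaw": 0.75, "fingers": 0},
])

```text
time: 2.15
eef_pos: [0.537, -0.2333, 0.2705]
tcp_rot: [0.563, 0.826, 0.0, -0.0]
contact_force: [-0.3, -0.3, 0.4]
opening: 0.994
finger_force: 0.0
```

Call:
move_arm([
  {"x": 0, "y": 0, "z": 0, "yaw": 0.15, "fingers": 0},
  {"x": 0, "y": 0, "z": 0, "yaw": 0.3, "fingers": 0},
  {"x": 0, "y": 0, "z": 0, "yaw": 0.45, "fingers": 0},
  {"x": 0, "y": 0, "z": 0, "yaw": 0.6, "fingers": 0},
  {"x": 0, "y": 0, "z": 0, "yaw": 0.75, "fingers": 0},
])

```text
time: 2.65
eef_pos: [0.5362, -0.2311, 0.2706]
tcp_rot: [0.827, 0.563, -0.0, -0.001]
contact_force: [1.0, -0.3, 0.0]
opening: 1.0
finger_force: 0.0
```

Call:
move_arm([
  {"x": 0, "y": 0, "z": 0, "yaw": 0.15, "fingers": 0.5},
  {"x": 0, "y": 0, "z": 0, "yaw": 0.153, "fingers": 0.6},
  {"x": 0, "y": 0, "z": 0, "yaw": 0.153, "fingers": 0.69},
  {"x": 0, "y": 0, "z": 0, "yaw": 0.153, "fingers": 0.69},
  {"x": 0, "y": 0, "z": 0, "yaw": 0.153, "fingers": 0.69},
])

```text
time: 3.15
eef_pos: [0.5365, -0.2314, 0.2713]
tcp_rot: [0.865, 0.501, -0.0, -0.0]
contact_force: [0.2, -0.4, -0.5]
opening: 0.312
finger_force: 0.0
```

```bash
python3 - <<'E'
from h import *
print(shift([.537,-.233,.26],-.5215)); im,s=snap("wrist","w_hold"); T=c2w("wrist",s); print(s["opening"])
m=cv2.inRange(cv2.cvtColor(im,cv2.COLOR_RGB2HSV),(4,120,50),(18,255,255)); ct=max(cv2.findContours(m,0,2)[0],key=cv2.contourArea)
e=cv2.fitEllipse(cv2.convexHull(ct)); print(e,onz("wrist",[e[0]],.112,T), proj("wrist",[[.537,-.233,.112]],T))
E
```

```text
(array([-0.0012,  0.0013,  0.0113]), np.float64(0.00083547180049659), array([-0.58,  0.06,  1.76,  0.  ,  1.32, -0.06]))
0.3121716796337527
((254.3691864013672, 178.3015899658203), (52.64118194580078, 58.10288619995117), 176.20074462890625) [[ 0.54254991 -0.22837443  0.112     ]] [[252.14959016 184.12847639]]
```

View pics/w_hold.png

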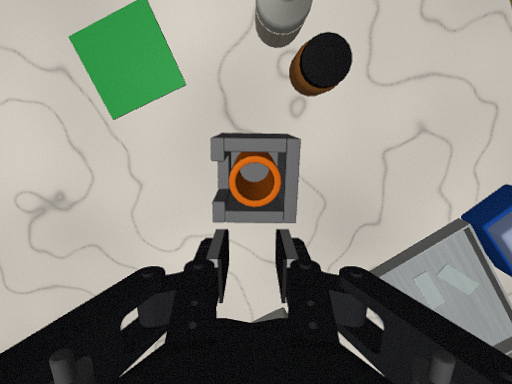

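The wrist view shows the ring at about (255,181), the notch open to the left at (217,180) and the fingers aligned across it. The ring mask needs tightening to the bright top face.

```bash
python3 - <<'E'
from h import *
im=cv2.cvtColor(cv2.imread("pics/w_hold.png"),cv2.COLOR_BGR2RGB); T=c2w("wrist")
h=cv2.cvtColor(im,cv2.COLOR_RGB2HSV); print(h[207-6:207,254,:].tolist(),h[178:182,228:236,2].tolist(),h[152:160,254,2].tolist())
for v in(160,180,200):
    m=cv2.inRange(h,(4,120,v),(20,255,255)); ct=max(cv2.findContours(m,0,2)[0],key=cv2.contourArea); e=cv2.fitEllipse(cv2.convexHull(ct)); p=onz("wrist",[e[0]],.112,T)[0]; print(v,e,p)
a=-.5215; x=np.array([np.cos(a),np.sin(a),0])
print("target for pinch", shift(p-.025*x+[0,0,.077-p[2]],a), (p-.025*x))
t=onz("top",[(377.2,185.6)],.112); print(t)
E
```

```text
[[12, 220, 198], [13, 231, 211], [13, 227, 209], [14, 245, 206], [13, 231, 209], [12, 216, 157]] [[80, 178, 214, 214, 210, 209, 205, 141], [104, 187, 216, 211, 211, 208, 202, 128], [108, 191, 215, 210, 208, 209, 189, 117], [107, 191, 215, 211, 206, 207, 190, 120]] [81, 85, 83, 102, 184, 217, 215, 207]
160 ((254.2996063232422, 180.79417419433594), (50.12031936645508, 51.294639587402344), 88.58872985839844) [ 0.5410601  -0.23091488  0.112     ]
180 ((254.21856689453125, 180.76519775390625), (49.6311149597168, 50.91758346557617), 91.2242431640625) [ 0.54099696 -0.23083984  0.112     ]
200 ((254.3536834716797, 180.8494873046875), (48.8854866027832, 49.941925048828125), 103.521484375) [ 0.54108153 -0.23100126  0.112     ]
target for pinch (array([ 0.0027, -0.0212,  0.1943]), np.float64(0.00048774326849154725), array([-0.58,  0.06,  1.76, -0.  ,  1.32, -0.06])) [ 0.5194047  -0.21854673  0.112     ]
[[ 0.53822791 -0.23167953  0.112     ]]
```

Call:
move_arm([
  {"x": 0.002, "y": -0.021, "z": 0.03, "yaw": 0, "fingers": 0.69},
  {"x": 0.002, "y": -0.021, "z": 0.07, "yaw": 0, "fingers": 0.69},
  {"x": 0.002, "y": -0.021, "z": 0.105, "yaw": 0, "fingers": 0.69},
  {"x": 0.002, "y": -0.021, "z": 0.13, "yaw": 0, "fingers": 0.69},
  {"x": 0.002, "y": -0.021, "z": 0.13, "yaw": 0, "fingers": 0.69},
])

```text
time: 3.7
eef_pos: [0.5166, -0.2175, 0.1367]
tcp_rot: [0.865, 0.501, -0.002, -0.004]
contact_force: [-1.3, 0.3, -0.4]
opening: 0.312
finger_force: 0.0
```

```bash
python3 - <<'E'
from h import *
im,s=snap("wrist","w_near"); T=c2w("wrist",s); h=cv2.cvtColor(im,cv2.COLOR_RGB2HSV)
m=cv2.inRange(h,(4,120,160),(20,255,255)); ct=max(cv2.findContours(m,0,2)[0],key=cv2.contourArea); e=cv2.fitEllipse(cv2.convexHull(ct)); p=onz("wrist",[e[0]],.112,T)[0]; print(e,p)
a=-.5215; x=np.array([np.cos(a),np.sin(a),0]); print(shift(p-.025*x+[0,0,.077-p[2]],a))
E
```

```text
((293.1872863769531, 227.25726318359375), (82.14083099365234, 89.281494140625), 77.87095642089844) [ 0.54152725 -0.23068957  0.112     ]
(array([0.0011, 0.0016, 0.0626]), np.float64(-8.558944642289568e-05), array([-0.58,  0.14,  1.93, -0.  ,  1.08, -0.06]))
```

View pics/w_near.png

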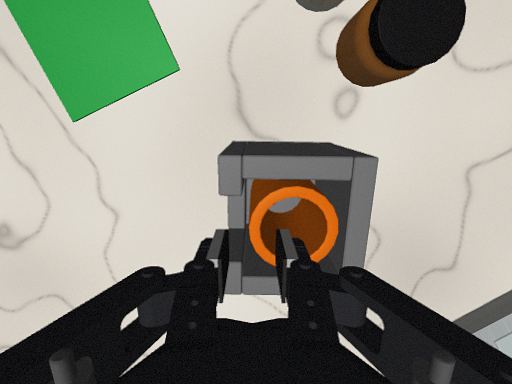

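The left finger (col ~222) is over the notch and the right (col ~285) over the bore, so the wall lies between them. I'll descend and pinch.

Call:
move_arm([
  {"x": 0.001, "y": 0.001, "z": 0.015, "yaw": 0, "fingers": 0.69},
  {"x": 0.001, "y": 0.001, "z": 0.03, "yaw": 0, "fingers": 0.69},
  {"x": 0.001, "y": 0.001, "z": 0.045, "yaw": 0, "fingers": 0.69},
  {"x": 0.001, "y": 0.001, "z": 0.06, "yaw": 0, "fingers": 0.69},
  {"x": 0.001, "y": 0.001, "z": 0.06, "yaw": 0, "fingers": 0.69},
])

```text
time: 4.25
eef_pos: [0.5188, -0.2177, 0.0781]
tcp_rot: [0.866, 0.501, -0.001, -0.003]
contact_force: [0.2, 0.7, 0.8]
opening: 0.31
finger_force: 0.0
```

Call:
move_arm([
  {"x": 0, "y": 0, "z": 0, "yaw": 0, "fingers": 0.8},
  {"x": 0, "y": 0, "z": 0, "yaw": 0, "fingers": 0.9},
  {"x": 0, "y": 0, "z": 0, "yaw": 0, "fingers": 1},
  {"x": 0, "y": 0, "z": 0, "yaw": 0, "fingers": 1},
  {"x": 0, "y": 0, "z": 0, "yaw": 0, "fingers": 1},
], force=50)

```text
time: 4.75
eef_pos: [0.5208, -0.219, 0.0817]
tcp_rot: [0.866, 0.501, 0.0, 0.0]
contact_force: [0.2, 0.4, -1.5]
opening: 0.099
finger_force: 46.7
```

Call:
move_arm([
  {"x": 0, "y": 0, "z": -0.015, "yaw": 0, "fingers": 1},
  {"x": 0, "y": 0, "z": -0.04, "yaw": 0, "fingers": 1},
  {"x": 0, "y": 0, "z": -0.07, "yaw": 0, "fingers": 1},
  {"x": 0, "y": 0, "z": -0.1, "yaw": 0, "fingers": 1},
  {"x": 0, "y": 0, "z": -0.125, "yaw": 0, "fingers": 1},
])

```text
time: 5.25
eef_pos: [0.521, -0.219, 0.2094]
tcp_rot: [0.866, 0.501, 0.001, 0.001]
contact_force: [-0.1, 0.1, -2.6]
opening: 0.102
finger_force: 46.8
```

Call:
move_arm([
  {"x": 0, "y": 0, "z": 0, "yaw": 0, "fingers": 1},
  {"x": 0, "y": 0, "z": 0, "yaw": 0, "fingers": 1},
  {"x": 0, "y": 0, "z": 0, "yaw": 0, "fingers": 1},
])

```text
time: 5.55
eef_pos: [0.5196, -0.2182, 0.2043]
tcp_rot: [0.866, 0.501, -0.001, -0.002]
contact_force: [0.0, 0.0, -1.8]
opening: 0.099
finger_force: 46.8
```

```bash
python3 - <<'E'
from h import *
b,_=snap("side","side1"); im,s=snap("wrist","w_lift"); T=c2w("wrist",s); h=cv2.cvtColor(im,cv2.COLOR_RGB2HSV)
a=-.5215; x=np.array([np.cos(a),np.sin(a),0]); print(s["eef_pos"],s["contact_force"],s["opening"])
g=s["eef_pos"]; c=g+.0255*x; c[2]=g[2]+.0305; print("predicted ring top px",proj("wrist",[c],T))
m=cv2.inRange(h,(4,120,160),(20,255,255)); ct=max(cv2.findContours(m,0,2)[0],key=cv2.contourArea); e=cv2.fitEllipse(cv2.convexHull(ct)); print(e,onz("wrist",[e[0]],c[2],T)-c)
print(shift(np.array([.462,-.017,g[2]])-.0255*x,a))
w=cv2.resize(im[100:330,150:450,::-1],(450,345)); v=cv2.resize(b[60:230,200:350,::-1],(304,345)); cv2.imwrite("pics/lift.png",np.hstack([w,v]))
E
```

```text
[ 0.51950716 -0.21814818  0.2040172 ] [ 0.18271337 -0.43180172 -2.60446059] 0.10074441571385963
predicted ring top px [[303.51079054 273.62243739]]
((304.7035217285156, 268.3028869628906), (112.25069427490234, 126.96598815917969), 76.87725830078125) [[1.75797584e-03 2.23309393e-03 2.77555756e-17]]
(array([ 0.1457, -0.1757,  0.0008]), np.float64(-0.0005162613061158172), array([-0.58,  0.07,  1.88, -0.  ,  1.2 , -0.06]))
```

View pics/lift.png

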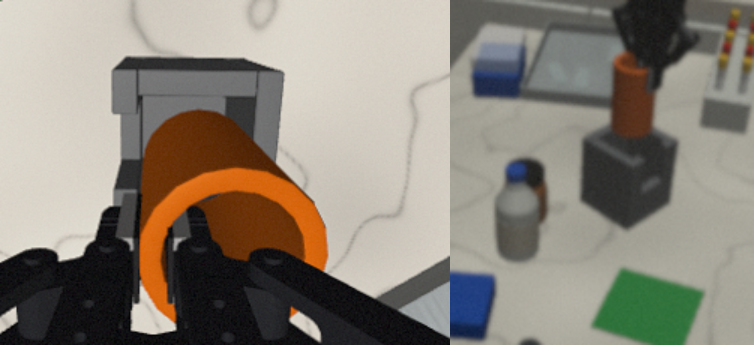

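The jacket hangs upright and clear of the holder, gripped by its wall. I'll carry it to the mat.

Call:
move_arm([
  {"x": 0.025, "y": -0.03, "z": 0, "yaw": 0, "fingers": 1},
  {"x": 0.055, "y": -0.067, "z": 0, "yaw": 0, "fingers": 1},
  {"x": 0.088, "y": -0.105, "z": 0, "yaw": 0, "fingers": 1},
  {"x": 0.12, "y": -0.145, "z": 0, "yaw": 0, "fingers": 1},
  {"x": 0.146, "y": -0.176, "z": 0, "yaw": 0, "fingers": 1},
])

```text
time: 6.15
eef_pos: [0.4389, -0.0025, 0.2048]
tcp_rot: [0.866, 0.501, -0.001, -0.001]
contact_force: [0.8, 0.5, -2.0]
opening: 0.105
finger_force: 47.0
```

Call:
move_arm([
  {"x": 0, "y": 0, "z": 0.03, "yaw": 0, "fingers": 1},
  {"x": 0, "y": 0, "z": 0.06, "yaw": 0, "fingers": 1},
  {"x": 0, "y": 0, "z": 0.09, "yaw": 0, "fingers": 1},
  {"x": 0, "y": 0, "z": 0.11, "yaw": 0, "fingers": 1},
  {"x": 0, "y": 0, "z": 0.12, "yaw": 0, "fingers": 1},
])

```text
time: 6.65
eef_pos: [0.4385, -0.0039, 0.0831]
tcp_rot: [0.866, 0.501, -0.002, -0.002]
contact_force: [0.4, -0.5, -2.2]
opening: 0.1
finger_force: 47.1
```

Call:
move_arm([
  {"x": 0, "y": 0, "z": 0, "yaw": 0, "fingers": 1},
  {"x": 0, "y": 0, "z": 0, "yaw": 0, "fingers": 1},
  {"x": 0, "y": 0, "z": 0, "yaw": 0, "fingers": 1},
  {"x": 0, "y": 0, "z": 0, "yaw": 0, "fingers": 1},
])

```text
time: 7.05
eef_pos: [0.4419, -0.0048, 0.0876]
tcp_rot: [0.866, 0.501, 0.001, 0.001]
contact_force: [0.6, -0.9, -1.2]
opening: 0.1
finger_force: 47.1
```

Call:
move_arm([
  {"x": 0, "y": 0, "z": 0.004, "yaw": 0, "fingers": 1},
  {"x": 0, "y": 0, "z": 0.008, "yaw": 0, "fingers": 1},
  {"x": 0, "y": 0, "z": 0.01, "yaw": 0, "fingers": 1},
  {"x": 0, "y": 0, "z": 0.01, "yaw": 0, "fingers": 1},
  {"x": 0, "y": 0, "z": 0.01, "yaw": 0, "fingers": 1},
])

```text
time: 7.55
eef_pos: [0.4408, -0.0045, 0.0762]
tcp_rot: [0.866, 0.501, -0.0, -0.0]
contact_force: [0.2, 0.4, -2.2]
opening: 0.098
finger_force: 47.1
```

Call:
move_arm([
  {"x": 0, "y": 0, "z": 0.001, "yaw": 0, "fingers": 1},
  {"x": 0, "y": 0, "z": 0.002, "yaw": 0, "fingers": 1},
  {"x": 0, "y": 0, "z": 0.002, "yaw": 0, "fingers": 1},
  {"x": 0, "y": 0, "z": 0.002, "yaw": 0, "fingers": 1},
])

```text
time: 7.95
eef_pos: [0.4409, -0.0046, 0.0743]
tcp_rot: [0.866, 0.501, 0.0, 0.0]
contact_force: [-1.1, -1.2, -1.9]
opening: 0.099
finger_force: 47.1
```

Call:
move_arm([
  {"x": 0, "y": 0, "z": 0.001, "yaw": 0, "fingers": 1},
  {"x": 0, "y": 0, "z": 0.001, "yaw": 0, "fingers": 1},
  {"x": 0, "y": 0, "z": 0.001, "yaw": 0, "fingers": 1},
])

```text
time: 8.25
eef_pos: [0.4408, -0.0046, 0.0733]
tcp_rot: [0.866, 0.501, -0.0, -0.0]
contact_force: [0.0, -0.0, -1.3]
opening: 0.101
finger_force: 47.1
```

Call:
move_arm([
  {"x": 0, "y": 0, "z": 0.001, "yaw": 0, "fingers": 1},
  {"x": 0, "y": 0, "z": 0.001, "yaw": 0, "fingers": 1},
  {"x": 0, "y": 0, "z": 0.001, "yaw": 0, "fingers": 1},
])

```text
time: 8.55
eef_pos: [0.441, -0.0046, 0.0726]
tcp_rot: [0.866, 0.501, 0.0, 0.0]
contact_force: [-0.8, -0.6, 1.7]
opening: 0.1
finger_force: 47.6
```

Contact shows as a force change from -2 to +1.7 N. I'll release and rise.

Call:
move_arm([
  {"x": 0, "y": 0, "z": 0, "yaw": 0, "fingers": 0.85},
  {"x": 0, "y": 0, "z": 0, "yaw": 0, "fingers": 0.75},
  {"x": 0, "y": 0, "z": 0, "yaw": 0, "fingers": 0.7},
  {"x": 0, "y": 0, "z": 0, "yaw": 0, "fingers": 0.7},
  {"x": 0, "y": 0, "z": 0, "yaw": 0, "fingers": 0.7},
])

```text
time: 9.05
eef_pos: [0.441, -0.0046, 0.0724]
tcp_rot: [0.866, 0.501, 0.0, 0.0]
contact_force: [-0.6, 0.5, 0.1]
opening: 0.297
finger_force: 0.0
```

Call:
move_arm([
  {"x": 0, "y": 0, "z": -0.015, "yaw": 0, "fingers": 0.7},
  {"x": 0, "y": 0, "z": -0.04, "yaw": 0, "fingers": 0.7},
  {"x": 0, "y": 0, "z": -0.07, "yaw": 0, "fingers": 0.7},
  {"x": 0, "y": 0, "z": -0.11, "yaw": 0, "fingers": 0.5},
  {"x": 0, "y": 0, "z": -0.14, "yaw": 0, "fingers": 0},
])

```text
time: 9.55
eef_pos: [0.4413, -0.0046, 0.2147]
tcp_rot: [0.866, 0.501, 0.001, 0.001]
contact_force: [1.3, 0.3, 0.0]
opening: 0.628
finger_force: 0.0
```

Call:
move_arm([
  {"x": 0, "y": 0, "z": 0, "yaw": 0, "fingers": 0},
  {"x": 0, "y": 0, "z": 0, "yaw": 0, "fingers": 0},
  {"x": 0, "y": 0, "z": 0, "yaw": 0, "fingers": 0},
])

```text
time: 9.85
eef_pos: [0.44, -0.0044, 0.2108]
tcp_rot: [0.866, 0.501, -0.001, -0.001]
contact_force: [-0.1, 0.1, 0.3]
opening: 0.997
finger_force: 0.0
```

```bash
cat >> h.py <<'E'
def ring(f,z,lo=(4,120,160)):
    im,s=snap("wrist",f); T=c2w("wrist",s); h=cv2.cvtColor(im,cv2.COLOR_RGB2HSV)
    m=cv2.inRange(h,lo,(20,255,255)); ct=max(cv2.findContours(m,0,2)[0],key=cv2.contourArea); e=cv2.fitEllipse(cv2.convexHull(ct))
    return e,onz("wrist",[e[0]],z,T)[0],im,s
E
python3 - <<'E'
from h import *
e,p,im,s=ring("w_mat2",.103); print(e,p,s["eef_pos"],s["opening"])
a=-.5215; print("tool aligned",shift([p[0],p[1],.2],a)); t,_=snap("top","top2"); b,_=snap("side","side2")
v=np.hstack([cv2.resize(im[:,:,::-1],(440,330)),cv2.resize(b[150:300,190:340,::-1],(330,330))]); cv2.imwrite("pics/mat2.png",v)
E
```

```text
((278.5650939941406, 194.08045959472656), (58.4022102355957, 61.048011779785156), 75.31581115722656) [ 0.46325748 -0.01654875  0.103     ] [ 0.43998559 -0.00435412  0.21079229] 0.9967320963320492
tool aligned (array([0.0011, 0.0264, 0.0104]), np.float64(-0.000557251980301654), array([-0.24, -0.24,  2.15, -0.  ,  1.23,  0.28]))
```

View pics/mat2.png

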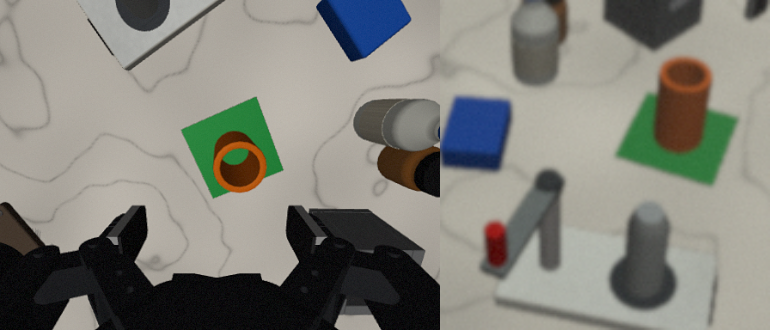

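The jacket stands upright on the mat and is released, with its top at (0.463,-0.017). Next is the outside regrasp.

Call:
move_arm([
  {"x": 0.001, "y": 0.026, "z": 0, "yaw": 0, "fingers": 0},
  {"x": 0.001, "y": 0.026, "z": 0.03, "yaw": 0, "fingers": 0},
  {"x": 0.001, "y": 0.026, "z": 0.06, "yaw": 0, "fingers": 0},
  {"x": 0.001, "y": 0.026, "z": 0.09, "yaw": 0, "fingers": 0},
  {"x": 0.001, "y": 0.026, "z": 0.12, "yaw": 0, "fingers": 0},
])

```text
time: 10.5
eef_pos: [0.4632, -0.0165, 0.0903]
tcp_rot: [0.866, 0.501, -0.001, -0.001]
contact_force: [0.1, -0.3, -0.1]
opening: 0.999
finger_force: 0.0
```

Call:
move_arm([
  {"x": 0, "y": 0, "z": 0.02, "yaw": 0, "fingers": 0},
  {"x": 0, "y": 0, "z": 0.035, "yaw": 0, "fingers": 0},
  {"x": 0, "y": 0, "z": 0.035, "yaw": 0, "fingers": 0},
  {"x": 0, "y": 0, "z": 0.035, "yaw": 0, "fingers": 0},
])

```text
time: 10.9
eef_pos: [0.4635, -0.0166, 0.0569]
tcp_rot: [0.866, 0.501, -0.001, -0.001]
contact_force: [-0.3, 0.2, 0.8]
opening: 0.998
finger_force: 0.0
```

Call:
move_arm([
  {"x": 0, "y": 0, "z": 0, "yaw": 0, "fingers": 0.2},
  {"x": 0, "y": 0, "z": 0, "yaw": 0, "fingers": 0.3},
  {"x": 0, "y": 0, "z": 0, "yaw": 0, "fingers": 0.5},
  {"x": 0, "y": 0, "z": 0, "yaw": 0, "fingers": 0.7},
  {"x": 0, "y": 0, "z": 0, "yaw": 0, "fingers": 0.7},
], force=60)

```text
time: 11.4
eef_pos: [0.4648, -0.0168, 0.0585]
tcp_rot: [0.866, 0.501, 0.001, 0.001]
contact_force: [-1.3, 0.8, 5.6]
opening: 0.676
finger_force: 64.6
```

Call:
move_arm([
  {"x": 0, "y": 0, "z": -0.02, "yaw": 0, "fingers": 0.7},
  {"x": 0, "y": 0, "z": -0.055, "yaw": 0, "fingers": 0.7},
  {"x": 0, "y": 0, "z": -0.095, "yaw": 0, "fingers": 0.7},
  {"x": 0, "y": 0, "z": -0.135, "yaw": 0, "fingers": 0.7},
  {"x": 0, "y": 0, "z": -0.16, "yaw": 0, "fingers": 0.7},
])

```text
time: 11.9
eef_pos: [0.4645, -0.0168, 0.22]
tcp_rot: [0.866, 0.501, 0.001, 0.001]
contact_force: [0.7, -0.1, -1.1]
opening: 0.679
finger_force: 64.8
```

Call:
move_arm([
  {"x": 0.03, "y": -0.017, "z": 0, "yaw": 0, "fingers": 0.7},
  {"x": 0.06, "y": -0.034, "z": 0, "yaw": 0, "fingers": 0.7},
  {"x": 0.087, "y": -0.05, "z": 0, "yaw": 0, "fingers": 0.7},
  {"x": 0.087, "y": -0.05, "z": 0, "yaw": 0, "fingers": 0.7},
  {"x": 0.087, "y": -0.05, "z": 0, "yaw": 0, "fingers": 0.7},
])

```text
time: 12.4
eef_pos: [0.4633, 0.084, 0.2165]
tcp_rot: [0.865, 0.502, -0.001, -0.0]
contact_force: [0.6, -0.5, -2.9]
opening: 0.671
finger_force: 64.9
```

Call:
move_arm([
  {"x": 0, "y": 0, "z": 0, "yaw": 0, "fingers": 0.7},
  {"x": 0, "y": 0, "z": 0, "yaw": 0, "fingers": 0.7},
  {"x": 0, "y": 0, "z": 0, "yaw": 0, "fingers": 0.7},
])

```text
time: 12.7
eef_pos: [0.464, 0.0829, 0.2172]
tcp_rot: [0.866, 0.5, -0.0, 0.0]
contact_force: [0.9, -0.1, -2.0]
opening: 0.678
finger_force: 64.9
```

```bash
python3 - <<'E'
from h import *
s0=ctrl.get_state(); e,p,im,s=ring("w_col",s0["eef_pos"][2]+.0455); print(e,p-s["eef_pos"],s["eef_pos"],s["contact_force"],s["opening"])
T=c2w("wrist",s); print("exp col top/foot, post top, knob",proj("wrist",[[.4535,.206,.128],[.4535,.206,.02],[.548,.2087,.149],[.564,.3057,.185]],T))
E
```

```text
((251.5588836669922, 289.1838073730469), (118.15748596191406, 138.9811553955078), 89.15908813476562) [0.00177834 0.00112411 0.0455    ] [0.46400532 0.08286416 0.21718428] [ 0.87622058 -0.0663781  -2.02775706] 0.6780468603167643
exp col top/foot, post top, knob [[ 161.8089795    78.6275077 ]
 [ 190.99463324   91.82287502]
 [ 264.88633954   -4.63259339]
 [ 197.67707573 -252.98989233]]
```

View pics/w_col.png

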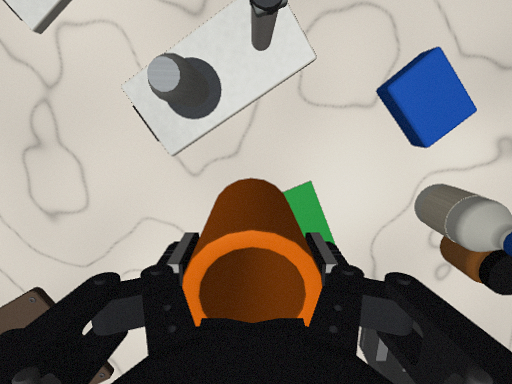

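The column top is at ~(164,73) and the dark disc at its foot at ~(190,88), close to predicted. The jacket hangs straight in the grip. I'll refine this by segmentation.

```bash
python3 - <<'E'
from h import *
im=cv2.imread("pics/w_col.png"); T=c2w("wrist"); g=cv2.GaussianBlur(cv2.cvtColor(im,cv2.COLOR_BGR2GRAY),(3,3),0)
print(g[73,140:200:2].tolist()); print(g[50:125:3,164].tolist()); print(g[88,180:230:2].tolist())
sub=g[45:130,130:235]
for lo,hi,name,z in((100,160,"top",.128),(30,95,"dark",.02)):
    m=np.zeros_like(g); m[45:130,130:235]=cv2.inRange(sub,lo,hi); m=cv2.morphologyEx(m,cv2.MORPH_OPEN,np.ones((5,5)))
    ct=max(cv2.findContours(m,0,2)[0],key=cv2.contourArea); hull=cv2.convexHull(ct); e=cv2.fitEllipse(hull); print(name,cv2.contourArea(ct),e,cv2.boundingRect(ct),onz("wrist",[e[0]],z,T))
m=np.zeros_like(g); m[:160,110:330]=cv2.inRange(g[:160,110:330],215,255)
cv2.imwrite("pics/zz.png",cv2.resize(im[30:140,110:250],None,fx=4,fy=4,interpolation=cv2.INTER_CUBIC))
E
```

```text
[210, 210, 210, 202, 161, 160, 160, 159, 159, 160, 161, 162, 159, 159, 161, 160, 161, 162, 161, 159, 85, 67, 68, 66, 64, 62, 59, 59, 60, 60]
[210, 126, 121, 163, 156, 159, 159, 163, 159, 162, 160, 162, 162, 158, 94, 81, 73, 188, 211, 210, 207, 206, 207, 207, 209]
[69, 68, 67, 64, 63, 62, 61, 58, 60, 61, 59, 59, 59, 58, 61, 64, 63, 64, 66, 65, 84, 205, 218, 217, 217]
top 112.0 ((166.09629821777344, 63.73191452026367), (7.8780741691589355, 27.887428283691406), 98.25424194335938) (154, 60, 23, 9) [[0.46269374 0.21340386 0.128     ]]
dark 2339.5 ((188.76864624023438, 86.2213363647461), (57.812042236328125, 66.84636688232422), 131.23114013671875) (160, 56, 61, 62) [[0.45468493 0.21259014 0.02      ]]
```

View pics/zz.png

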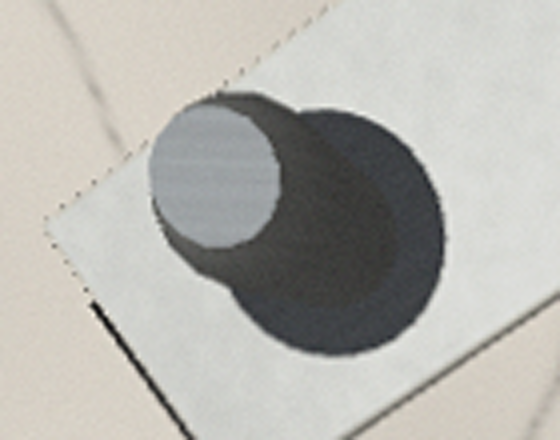

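The top disc is at about (163.8,74.2), and the dark foot disc at about (189.5,87.9).

```bash
python3 - <<'E'
from h import *
im=cv2.imread("pics/w_col.png"); T=c2w("wrist"); g=cv2.GaussianBlur(cv2.cvtColor(im,cv2.COLOR_BGR2GRAY),(3,3),0)
m=np.zeros_like(g); m[45:130,130:200]=cv2.inRange(g[45:130,130:200],148,175); m=cv2.morphologyEx(m,cv2.MORPH_OPEN,np.ones((5,5)))
ct=max(cv2.findContours(m,0,2)[0],key=cv2.contourArea); e=cv2.fitEllipse(ct); print(e,onz("wrist",[e[0]],.128,T),onz("wrist",[(189.5,87.9)],.02,T))
t=cv2.imread("pics/top2.png"); gt=cv2.cvtColor(t,cv2.COLOR_BGR2GRAY); print(gt[205:228,190:216:2])
print("top-cam foot",onz("top",[(198.5,215.8)],.128))
p=onz("wrist",[e[0]],.128,T)[0]; print(shift([p[0],p[1],.217]))
E
```

```text
((162.73550415039062, 73.35354614257812), (29.76049041748047, 33.99136734008789), 154.32862854003906) [[0.45638997 0.20894289 0.128     ]] [[0.45440979 0.21061192 0.02      ]]
[[129 130 119  77  45  35  36  36  35  40  66 116 132]
 [129 129 100  50  36  34  35  35  36  36  44  91 128]
 [129 122  75  38  36  33  35  34  35  35  35  64 118]
 [129 112  54  35  35  32  32  32  33  36  36  45  99]
 [127 100  40  37  38  36  33  33  31  34  35  39  78]
 [126  83  40  45  53  46  37  32  32  32  35  36  66]
 [122  67  46  64  74  69  46  35  33  32  34  35  54]
 [117  57  63  83  90  88  62  37  34  33  33  36  45]
 [114  58  79  93  95  93  78  41  34  32  34  36  43]
 [111  61  87  94  96  96  87  49  36  33  33  35  41]
 [111  66  90  96  95  96  92  57  36  34  34  34  41]
 [112  70  92  95  96  96  93  60  38  35  34  36  40]
 [114  72  91  96  96  96  93  58  37  35  35  36  42]
 [119  74  89  96  96  96  90  55  38  35  36  34  46]
 [123  80  85  96  97  96  84  51  37  36  37  35  56]
 [126  94  76  92  94  91  75  46  38  35  36  36  71]
 [128 105  67  81  86  80  60  42  34  36  36  40  89]
 [126 116  69  65  72  64  51  40  37  36  36  50 106]
 [127 123  87  55  55  51  45  37  36  36  37  69 119]
 [126 125 109  62  45  41  38  36  36  37  51  93 124]
 [125 126 121  89  54  41  37  36  37  48  79 114 126]
 [125 125 126 113  86  59  48  47  53  78 109 126 126]
 [126 126 126 124 115  94  80  78  89 107 122 127 127]]
top-cam foot [[0.45500843 0.20524355 0.128     ]]
(array([ 0.1053, -0.0696,  0.0003]), None, array([-0.04, -0.16,  2.08, -0.  ,  1.23,  0.48]))
```

Call:
move_arm([
  {"x": 0.015, "y": -0.02, "z": 0, "yaw": 0, "fingers": 0.7},
  {"x": 0.03, "y": -0.045, "z": 0, "yaw": 0, "fingers": 0.7},
  {"x": 0.045, "y": -0.07, "z": 0, "yaw": 0, "fingers": 0.7},
  {"x": 0.045, "y": -0.07, "z": 0, "yaw": 0, "fingers": 0.7},
  {"x": 0.045, "y": -0.07, "z": 0, "yaw": 0, "fingers": 0.7},
])

```text
time: 13.25
eef_pos: [0.4258, 0.1575, 0.2174]
tcp_rot: [0.865, 0.501, 0.0, 0.0]
contact_force: [0.4, 0.2, -2.1]
opening: 0.676
finger_force: 65.2
```

Call:
move_arm([
  {"x": 0, "y": 0, "z": 0, "yaw": 0, "fingers": 0.7},
  {"x": 0, "y": 0, "z": 0, "yaw": 0, "fingers": 0.7},
  {"x": 0, "y": 0, "z": 0, "yaw": 0, "fingers": 0.7},
])

```text
time: 13.55
eef_pos: [0.4261, 0.157, 0.2173]
tcp_rot: [0.866, 0.5, -0.0, 0.0]
contact_force: [0.0, 0.1, -2.0]
opening: 0.676
finger_force: 65.2
```

```bash
python3 - <<'E'
from h import *
im,s=snap("wrist","w_col2"); T=c2w("wrist",s); g=cv2.GaussianBlur(cv2.cvtColor(im,cv2.COLOR_RGB2GRAY),(3,3),0)
c=proj("wrist",[[.455,.2085,.128]],T)[0]; print(c,s["eef_pos"],s["contact_force"])
x0,y0=(c-40).astype(int); y0=max(y0,0); m=np.zeros_like(g); m[y0:y0+80,x0:x0+80]=cv2.inRange(g[y0:y0+80,x0:x0+80],148,175); m=cv2.morphologyEx(m,cv2.MORPH_OPEN,np.ones((5,5)))
ct=max(cv2.findContours(m,0,2)[0],key=cv2.contourArea); e=cv2.fitEllipse(ct); p=onz("wrist",[e[0]],.128,T)[0]; print(e,p,shift([p[0],p[1],.217]))
b=cv2.boundingRect(ct); print(b, onz("wrist",[(b[0],e[0][1]),(b[0]+b[2],e[0][1])],.128,T))
E
```

```text
[249.76976695 132.8460292 ] [0.42609118 0.15696464 0.21731706] [ 0.00788771  0.06468489 -2.02635423]
((251.73081970214844, 132.25755310058594), (28.67284393310547, 29.196796417236328), 6.6053338050842285) [0.45665728 0.20809749 0.128     ] (array([0.0595, 0.001 , 0.0003]), None, array([ 0.13, -0.21,  2.11, -0.  ,  1.24,  0.65]))
(238, 118, 29, 30) [[0.4467381  0.21382367 0.128     ]
 [0.46768992 0.2017349  0.128     ]]
```

Call:
move_arm([
  {"x": 0.03, "y": 0, "z": 0, "yaw": 0, "fingers": 0.7},
  {"x": 0.0585, "y": 0, "z": 0, "yaw": 0, "fingers": 0.7},
  {"x": 0.0585, "y": 0, "z": 0.01, "yaw": 0, "fingers": 0.7},
  {"x": 0.0585, "y": 0, "z": 0.025, "yaw": 0, "fingers": 0.7},
  {"x": 0.0585, "y": 0, "z": 0.035, "yaw": 0, "fingers": 0.7},
])

```text
time: 14.1
eef_pos: [0.4536, 0.2075, 0.1799]
tcp_rot: [0.866, 0.5, -0.002, -0.0]
contact_force: [-0.8, -0.1, -2.7]
opening: 0.678
finger_force: 65.3
```

Call:
move_arm([
  {"x": 0, "y": 0, "z": 0.003, "yaw": 0, "fingers": 0.7},
  {"x": 0, "y": 0, "z": 0.006, "yaw": 0, "fingers": 0.7},
  {"x": 0, "y": 0, "z": 0.009, "yaw": 0, "fingers": 0.7},
  {"x": 0, "y": 0, "z": 0.012, "yaw": 0, "fingers": 0.7},
  {"x": 0, "y": 0, "z": 0.012, "yaw": 0, "fingers": 0.7},
])

```text
time: 14.6
eef_pos: [0.4548, 0.2082, 0.1702]
tcp_rot: [0.866, 0.501, -0.0, -0.0]
contact_force: [0.1, -0.4, -2.6]
opening: 0.678
finger_force: 65.3
```

```bash
python3 - <<'E'
from h import *
b,s=snap("side","side3"); im,_=snap("wrist","w_col3"); t,_=snap("top","top3"); print(s["eef_pos"],s["contact_force"],s["wrist_torque"])
v=np.hstack([cv2.resize(im[:,:,::-1],(440,330)),cv2.resize(b[170:320,200:350,::-1],(330,330))]); cv2.imwrite("pics/col3.png",v)
E
```

```text
[0.45477819 0.20818673 0.17018056] [ 0.12923878 -0.37157699 -2.62709219] [ 0.04924127 -0.02332572 -0.01900166]
```

View pics/col3.png

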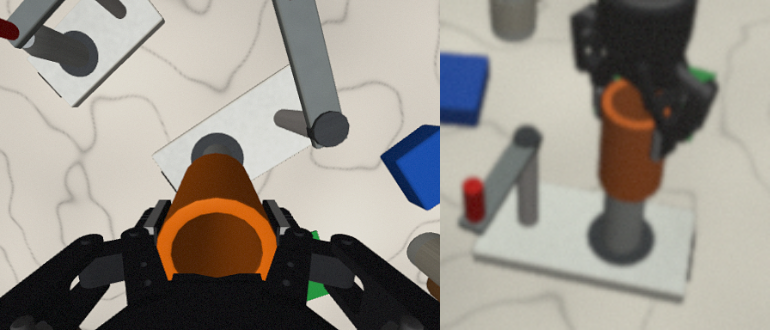

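The column's top is inside the tube and shows no contact force. I'll continue slowly, watching the force.

Call:
move_arm([
  {"x": 0, "y": 0, "z": 0.003, "yaw": 0, "fingers": 0.7},
  {"x": 0, "y": 0, "z": 0.006, "yaw": 0, "fingers": 0.7},
  {"x": 0, "y": 0, "z": 0.009, "yaw": 0, "fingers": 0.7},
  {"x": 0, "y": 0, "z": 0.012, "yaw": 0, "fingers": 0.7},
  {"x": 0, "y": 0, "z": 0.012, "yaw": 0, "fingers": 0.7},
])

```text
time: 15.25
eef_pos: [0.4549, 0.2083, 0.1578]
tcp_rot: [0.866, 0.501, 0.0, -0.0]
contact_force: [0.9, -0.3, -2.7]
opening: 0.679
finger_force: 65.4
```

Call:
move_arm([
  {"x": 0, "y": 0, "z": 0.003, "yaw": 0, "fingers": 0.7},
  {"x": 0, "y": 0, "z": 0.006, "yaw": 0, "fingers": 0.7},
  {"x": 0, "y": 0, "z": 0.009, "yaw": 0, "fingers": 0.7},
  {"x": 0, "y": 0, "z": 0.012, "yaw": 0, "fingers": 0.7},
  {"x": 0, "y": 0, "z": 0.012, "yaw": 0, "fingers": 0.7},
])

```text
time: 15.75
eef_pos: [0.4549, 0.2083, 0.1458]
tcp_rot: [0.866, 0.501, 0.0, 0.0]
contact_force: [1.3, 0.5, -2.8]
opening: 0.675
finger_force: 65.3
```

Call:
move_arm([
  {"x": 0, "y": 0, "z": 0.005, "yaw": 0, "fingers": 0.7},
  {"x": 0, "y": 0, "z": 0.011, "yaw": 0, "fingers": 0.7},
  {"x": 0, "y": 0, "z": 0.018, "yaw": 0, "fingers": 0.7},
  {"x": 0, "y": 0, "z": 0.025, "yaw": 0, "fingers": 0.7},
  {"x": 0, "y": 0, "z": 0.03, "yaw": 0, "fingers": 0.7},
])

```text
time: 16.25
eef_pos: [0.4549, 0.2083, 0.1156]
tcp_rot: [0.866, 0.501, 0.0, 0.0]
contact_force: [0.3, -0.2, -1.6]
opening: 0.675
finger_force: 65.3
```

Call:
move_arm([
  {"x": 0, "y": 0, "z": 0.005, "yaw": 0, "fingers": 0.7},
  {"x": 0, "y": 0, "z": 0.011, "yaw": 0, "fingers": 0.7},
  {"x": 0, "y": 0, "z": 0.018, "yaw": 0, "fingers": 0.7},
  {"x": 0, "y": 0, "z": 0.025, "yaw": 0, "fingers": 0.7},
  {"x": 0, "y": 0, "z": 0.03, "yaw": 0, "fingers": 0.7},
])

```text
time: 16.75
eef_pos: [0.4549, 0.2083, 0.0856]
tcp_rot: [0.866, 0.501, 0.0, 0.0]
contact_force: [1.1, 0.4, -1.5]
opening: 0.677
finger_force: 65.3
```

Call:
move_arm([
  {"x": 0, "y": 0, "z": 0.001, "yaw": 0, "fingers": 0.7},
  {"x": 0, "y": 0, "z": 0.003, "yaw": 0, "fingers": 0.7},
  {"x": 0, "y": 0, "z": 0.005, "yaw": 0, "fingers": 0.7},
  {"x": 0, "y": 0, "z": 0.006, "yaw": 0, "fingers": 0.7},
  {"x": 0, "y": 0, "z": 0.006, "yaw": 0, "fingers": 0.7},
])

```text
time: 17.25
eef_pos: [0.4549, 0.2083, 0.0802]
tcp_rot: [0.866, 0.501, 0.0, 0.0]
contact_force: [1.5, -0.8, -2.2]
opening: 0.677
finger_force: 65.3
```

Call:
move_arm([
  {"x": 0, "y": 0, "z": 0.001, "yaw": 0, "fingers": 0.7},
  {"x": 0, "y": 0, "z": 0.002, "yaw": 0, "fingers": 0.7},
  {"x": 0, "y": 0, "z": 0.003, "yaw": 0, "fingers": 0.7},
  {"x": 0, "y": 0, "z": 0.003, "yaw": 0, "fingers": 0.7},
])

```text
time: 17.65
eef_pos: [0.4549, 0.2083, 0.0772]
tcp_rot: [0.866, 0.501, 0.0, 0.0]
contact_force: [1.8, -0.1, -2.7]
opening: 0.676
finger_force: 65.3
```

Call:
move_arm([
  {"x": 0, "y": 0, "z": 0.001, "yaw": 0, "fingers": 0.7},
  {"x": 0, "y": 0, "z": 0.001, "yaw": 0, "fingers": 0.7},
  {"x": 0, "y": 0, "z": 0.001, "yaw": 0, "fingers": 0.7},
])

```text
time: 17.95
eef_pos: [0.4549, 0.2083, 0.0763]
tcp_rot: [0.866, 0.501, 0.0, 0.0]
contact_force: [0.9, 0.1, -1.4]
opening: 0.677
finger_force: 65.2
```

Call:
move_arm([
  {"x": 0, "y": 0, "z": 0.001, "yaw": 0, "fingers": 0.7},
  {"x": 0, "y": 0, "z": 0.001, "yaw": 0, "fingers": 0.7},
  {"x": 0, "y": 0, "z": 0.001, "yaw": 0, "fingers": 0.7},
])

```text
time: 18.25
eef_pos: [0.455, 0.2084, 0.0757]
tcp_rot: [0.866, 0.501, 0.0, -0.0]
contact_force: [0.1, -0.0, 0.7]
opening: 0.682
finger_force: 65.3
```

Call:
move_arm([
  {"x": 0, "y": 0, "z": 0.001, "yaw": 0, "fingers": 0.7},
  {"x": 0, "y": 0, "z": 0.001, "yaw": 0, "fingers": 0.7},
  {"x": 0, "y": 0, "z": 0.001, "yaw": 0, "fingers": 0.7},
])

```text
time: 18.55
eef_pos: [0.455, 0.2085, 0.0756]
tcp_rot: [0.866, 0.501, -0.0, -0.0]
contact_force: [-3.4, -0.5, 6.9]
opening: 0.676
finger_force: 66.1
```

Call:
move_arm([
  {"x": 0, "y": 0, "z": 0, "yaw": 0, "fingers": 0.25},
  {"x": 0, "y": 0, "z": 0, "yaw": 0, "fingers": 0.1},
  {"x": 0, "y": 0, "z": 0, "yaw": 0, "fingers": 0},
  {"x": 0, "y": 0, "z": 0, "yaw": 0, "fingers": 0},
  {"x": 0, "y": 0, "z": 0, "yaw": 0, "fingers": 0},
])

```text
time: 19.05
eef_pos: [0.4547, 0.2083, 0.0741]
tcp_rot: [0.866, 0.501, -0.0, -0.0]
contact_force: [0.1, -0.4, 0.4]
opening: 1.002
finger_force: 0.0
```

Call:
move_arm([
  {"x": 0, "y": 0, "z": -0.02, "yaw": 0, "fingers": 0},
  {"x": 0, "y": 0, "z": -0.05, "yaw": 0, "fingers": 0},
  {"x": 0, "y": 0, "z": -0.09, "yaw": 0, "fingers": 0},
  {"x": 0, "y": 0, "z": -0.13, "yaw": 0, "fingers": 0},
  {"x": 0, "y": 0, "z": -0.17, "yaw": 0, "fingers": 0},
])

```text
time: 19.55
eef_pos: [0.4545, 0.2082, 0.2457]
tcp_rot: [0.866, 0.501, -0.0, -0.0]
contact_force: [0.5, -0.4, -1.0]
opening: 1.0
finger_force: 0.0
```

Call:
move_arm([
  {"x": 0, "y": 0, "z": -0.03, "yaw": 0, "fingers": 0},
  {"x": 0, "y": 0, "z": -0.03, "yaw": 0, "fingers": 0},
  {"x": 0, "y": 0, "z": -0.03, "yaw": 0, "fingers": 0},
  {"x": 0, "y": 0, "z": -0.03, "yaw": 0, "fingers": 0},
])

```text
time: 19.95
eef_pos: [0.454, 0.2081, 0.2725]
tcp_rot: [0.866, 0.501, -0.002, -0.0]
contact_force: [-0.1, -0.1, 0.1]
opening: 1.0
finger_force: 0.0
```

```bash
python3 - <<'E'
from h import *
e,p,im,s=ring("w_seat",.12); T=c2w("wrist",s); print(e,p,s["eef_pos"])
print("if z=.12 outer dia:",np.ptp(onz("wrist",[(e[0][0]-e[1][0]/2,e[0][1]),(e[0][0]+e[1][0]/2,e[0][1])],.12,T),axis=0))
h=cv2.cvtColor(im,cv2.COLOR_RGB2HSV); m=cv2.inRange(h,(0,150,80),(3,255,255))|cv2.inRange(h,(174,150,80),(180,255,255))
k,l,st,c=cv2.connectedComponentsWithStats(m); print([(c[i].round(1),st[i]) for i in range(1,k) if st[i][4]>40])
b,_=snap("side","side4"); hb=cv2.cvtColor(b,cv2.COLOR_RGB2HSV); mb=cv2.inRange(hb,(0,150,80),(4,255,255))|cv2.inRange(hb,(175,150,80),(180,255,255))
k,l,st,c=cv2.connectedComponentsWithStats(mb); print([(c[i].round(1),st[i]) for i in range(1,k) if st[i][4]>20])
print(proj("wrist",[[.5655,.305,.185],[.548,.209,.149]],T))
v=np.hstack([cv2.resize(im[:,:,::-1],(440,330)),cv2.resize(b[200:320,200:320,::-1],(330,330))]); cv2.imwrite("pics/seat.png",v)
E
```

```text
((252.03890991210938, 183.84478759765625), (50.85297775268555, 51.9325065612793), 95.2033920288086) [0.45497936 0.20803569 0.12      ] [0.45404985 0.20809155 0.27245623]
if z=.12 outer dia: [0.049116   0.02821877 0.        ]
[(array([315.6,  20.1]), array([304,   8,  23,  26, 457], dtype=int32)), (array([78.1, 57.5]), array([ 72,  51,  13,  14, 149], dtype=int32))]
[(array([215.1, 260.4]), array([211, 252,   9,  18, 134], dtype=int32)), (array([308.9, 348. ]), array([306, 342,   7,  14,  61], dtype=int32))]
[[314.91860397  23.51230516]
 [334.93483699 143.15607052]]
```

View pics/seat.png

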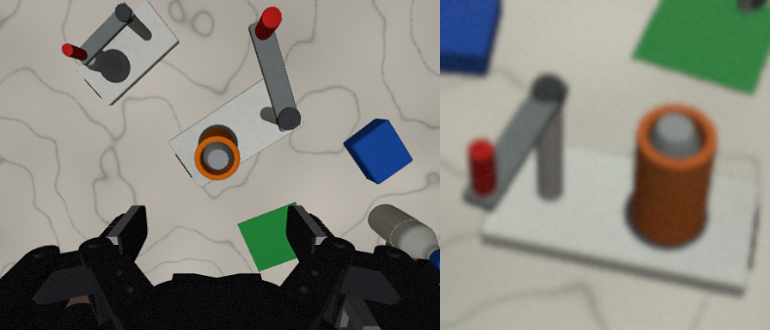

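The jacket is seated flat on the base around the column, with the column tip showing centred in the ring. The arm is open with its knob at wrist px ~(316,20). I'll locate the hinge and knob now, without viewing more pictures.

```bash
python3 - <<'E'
from h import *
im=cv2.cvtColor(cv2.imread("pics/w_seat.png"),cv2.COLOR_BGR2RGB); st=ctrl.get_state(); T=c2w("wrist",st)
print(im[4:36:2,312].tolist()[:16]); 
h=cv2.cvtColor(im,cv2.COLOR_RGB2HSV); mb=(h[:,:,1]>150)&((h[:,:,0]<4)|(h[:,:,0]>173))&(np.arange(512)>250); 
for v in(150,180,200,210):
    m=(mb&(h[:,:,2]>v)).astype(np.uint8); ct=cv2.findContours(m,0,2)[0]
    if ct:
        ct=max(ct,key=cv2.contourArea); 
        if len(ct)>5: e=cv2.fitEllipse(ct); print(v,e,onz("wrist",[e[0]],.187,T))
# post top disc dark
g=cv2.cvtColor(im,cv2.COLOR_RGB2GRAY); m=np.zeros_like(g); m[120:165,310:365]=cv2.inRange(g[120:165,310:365],0,90); m=cv2.morphologyEx(m,cv2.MORPH_OPEN,np.ones((9,9)))
ct=max(cv2.findContours(m,0,2)[0],key=cv2.contourArea); e=cv2.fitEllipse(ct); print("post",e,onz("wrist",[e[0]],.149,T))
print("topcam knob",onz("top",[(152.6,167)],.187),"post",onz("top",[(197,176)],.149))
E
```

```text
[[163, 159, 152], [164, 160, 152], [161, 96, 89], [163, 13, 15], [170, 31, 25], [171, 32, 27], [172, 35, 24], [168, 23, 21], [167, 22, 12], [170, 29, 27], [169, 26, 23], [171, 30, 25], [169, 23, 18], [171, 29, 20], [95, 10, 15], [59, 12, 6]]
150 ((315.8706970214844, 19.41002082824707), (20.53349494934082, 23.522581100463867), 17.151865005493164) [[0.56648936 0.30670655 0.187     ]]
post ((332.9655456542969, 137.0494842529297), (25.171335220336914, 39.95480728149414), 97.6168212890625) [[0.54865393 0.21523238 0.149     ]]
topcam knob [[0.56322852 0.30309391 0.187     ]] post [[0.54826821 0.20864116 0.149     ]]
```

```bash
python3 - <<'E'
from h import *
print(shift([.52,.262,.25],-.164))
E
```

```text
(array([0.0797, 0.0304, 0.0219]), np.float64(-0.3580328664110164), array([ 0.23, -0.14,  1.95,  0.  ,  1.33,  0.75]))
```

Call:
move_arm([
  {"x": 0.03, "y": 0.01, "z": 0.01, "yaw": -0.12, "fingers": 0.47},
  {"x": 0.06, "y": 0.02, "z": 0.02, "yaw": -0.24, "fingers": 0.47},
  {"x": 0.08, "y": 0.03, "z": 0.022, "yaw": -0.358, "fingers": 0.47},
  {"x": 0.08, "y": 0.03, "z": 0.022, "yaw": -0.358, "fingers": 0.47},
  {"x": 0.08, "y": 0.03, "z": 0.022, "yaw": -0.358, "fingers": 0.47},
])

```text
time: 20.55
eef_pos: [0.5201, 0.2625, 0.2508]
tcp_rot: [0.763, 0.646, -0.002, -0.001]
contact_force: [-0.2, -0.8, -0.3]
opening: 0.531
finger_force: 0.0
```

Call:
move_arm([
  {"x": 0, "y": 0, "z": 0, "yaw": 0, "fingers": 0.47},
  {"x": 0, "y": 0, "z": 0, "yaw": 0, "fingers": 0.47},
  {"x": 0, "y": 0, "z": 0, "yaw": 0, "fingers": 0.47},
])

```text
time: 20.85
eef_pos: [0.5204, 0.2624, 0.2528]
tcp_rot: [0.763, 0.647, 0.0, 0.0]
contact_force: [-1.8, -0.0, -0.3]
opening: 0.53
finger_force: 0.0
```

```bash
cat >> h.py <<'E'
def knob(f,z=.187):
    im,s=snap("wrist",f); T=c2w("wrist",s); h=cv2.cvtColor(im,cv2.COLOR_RGB2HSV)
    m=cv2.inRange(h,(0,150,140),(4,255,255))|cv2.inRange(h,(174,150,140),(180,255,255)); ct=max(cv2.findContours(m,0,2)[0],key=cv2.contourArea); e=cv2.fitEllipse(ct)
    return e,onz("wrist",[e[0]],z,T)[0],s,T
E
python3 - <<'E'
from h import *
e,p,s,T=knob("w_knob"); print(e,p,s["eef_pos"],s["opening"])
r=(e[1][0]+e[1][1])/4; q=onz("wrist",[(e[0][0]-r,e[0][1]),(e[0][0]+r,e[0][1])],.187,T); print("dia",np.linalg.norm(q[0]-q[1]))
print(shift([p[0],p[1],.157],-.164))
E
```

```text
((300.075439453125, 144.29855346679688), (20.803956985473633, 21.95342445373535), 44.355812072753906) [0.566492   0.30665766 0.187     ] [0.52042205 0.26236413 0.25278191] 0.5303601545086707
dia 0.016244892568534834
(array([0.0511, 0.038 , 0.0959]), np.float64(-0.0005881619879271049), array([ 0.29,  0.07,  1.79, -0.  ,  1.29,  0.46]))
```

Call:
move_arm([
  {"x": 0.03, "y": 0.02, "z": 0, "yaw": 0, "fingers": 0.47},
  {"x": 0.051, "y": 0.038, "z": 0, "yaw": 0, "fingers": 0.47},
  {"x": 0.051, "y": 0.038, "z": 0.02, "yaw": 0, "fingers": 0.47},
  {"x": 0.051, "y": 0.038, "z": 0.045, "yaw": 0, "fingers": 0.47},
  {"x": 0.051, "y": 0.038, "z": 0.06, "yaw": 0, "fingers": 0.47},
])

```text
time: 21.4
eef_pos: [0.5658, 0.3065, 0.1903]
tcp_rot: [0.763, 0.647, -0.001, -0.0]
contact_force: [0.9, 0.0, -0.2]
opening: 0.525
finger_force: 0.0
```

Call:
move_arm([
  {"x": 0, "y": 0, "z": 0.012, "yaw": 0, "fingers": 0.47},
  {"x": 0, "y": 0, "z": 0.024, "yaw": 0, "fingers": 0.47},
  {"x": 0, "y": 0, "z": 0.034, "yaw": 0, "fingers": 0.47},
  {"x": 0, "y": 0, "z": 0.034, "yaw": 0, "fingers": 0.47},
  {"x": 0, "y": 0, "z": 0.034, "yaw": 0, "fingers": 0.47},
])

```text
time: 21.9
eef_pos: [0.5668, 0.3068, 0.1587]
tcp_rot: [0.763, 0.647, 0.0, 0.0]
contact_force: [-0.1, 0.4, 0.3]
opening: 0.53
finger_force: 0.0
```

Call:
move_arm([
  {"x": 0, "y": 0, "z": 0, "yaw": 0, "fingers": 0.6},
  {"x": 0, "y": 0, "z": 0, "yaw": 0, "fingers": 0.75},
  {"x": 0, "y": 0, "z": 0, "yaw": 0, "fingers": 0.9},
  {"x": 0, "y": 0, "z": 0, "yaw": 0, "fingers": 0.9},
  {"x": 0, "y": 0, "z": 0, "yaw": 0, "fingers": 0.9},
], force=20)

```text
time: 22.4
eef_pos: [0.567, 0.307, 0.1593]
tcp_rot: [0.763, 0.647, 0.001, 0.0]
contact_force: [-0.6, -0.4, 3.6]
opening: 0.204
finger_force: 21.3
```

```bash
python3 - <<'E'
from h import *
s=ctrl.get_state(); print(s["eef_pos"],s["qpos"].round(2),s["opening"],s["contact_force"])
k=s["eef_pos"][:2]; h=np.array([.5502,.2125])
d=k-h; r=np.hypot(*d); t0=np.arctan2(d[1],d[0]); print(r,t0)
# every call: tool frame rotates with arm; rows of 0.1 rad: shift in tool frame (x=radial outward, y = -tangent ccw?)
from scipy.spatial.transform import Rotation as R
M=R.from_quat(s["tcp_rot"]).as_matrix()
for a in(.09,.18,.27,.36,.45):
    p=h+r*np.array([np.cos(t0+a),np.sin(t0+a)])-k; print(a,(M.T@[*p,0]).round(4))
E
```

```text
[0.56698191 0.30702017 0.15932226] [0.34 0.28 1.72 0.   1.14 0.5 ] 0.2037540036453963 [-0.56149193 -0.44880902  3.59246001]
0.09599840722255532 1.395078999784561
0.09 [-0.0003 -0.0086 -0.    ]
0.18 [-0.0014 -0.0172 -0.    ]
0.27 [-0.0032 -0.0256 -0.    ]
0.36 [-0.0058 -0.0339 -0.    ]
0.45 [-0.0091 -0.0419 -0.0001]
```

Call:
move_arm([
  {"x": -0.0003, "y": -0.0086, "z": 0, "yaw": -0.09, "fingers": 0.9},
  {"x": -0.0014, "y": -0.0172, "z": 0, "yaw": -0.18, "fingers": 0.9},
  {"x": -0.0032, "y": -0.0256, "z": 0, "yaw": -0.27, "fingers": 0.9},
  {"x": -0.0058, "y": -0.0339, "z": 0, "yaw": -0.36, "fingers": 0.9},
  {"x": -0.0091, "y": -0.0419, "z": 0, "yaw": -0.45, "fingers": 0.9},
])

```text
time: 22.9
eef_pos: [0.524, 0.305, 0.1593]
tcp_rot: [0.598, 0.802, 0.001, 0.0]
contact_force: [-0.1, -0.0, 2.6]
opening: 0.2
finger_force: 21.3
```

```bash
python3 - <<'E'
from h import *
s=ctrl.get_state(); print(s["contact_force"],s["wrist_torque"],s["opening"]); d=s["eef_pos"][:2]-np.array([.5502,.2125]); print(np.hypot(*d),np.arctan2(d[1],d[0]),shift(s["eef_pos"],np.arctan2(d[1],d[0])+np.pi/2)[1])
E
```

```text
[-0.10024362 -0.03320013  2.61751843] [-0.02010827  0.02931971 -0.04030862] 0.2000702115599375
0.0961503465870005 1.8462396261958465 0.013973443310515421
```

The swing is low-force and on the arc, so I'll continue.

Call:
move_arm([
  {"x": -0.0003, "y": -0.0086, "z": 0, "yaw": -0.09, "fingers": 0.9},
  {"x": -0.0014, "y": -0.0172, "z": 0, "yaw": -0.18, "fingers": 0.9},
  {"x": -0.0032, "y": -0.0256, "z": 0, "yaw": -0.27, "fingers": 0.9},
  {"x": -0.0058, "y": -0.0339, "z": 0, "yaw": -0.36, "fingers": 0.9},
  {"x": -0.0091, "y": -0.0419, "z": 0, "yaw": -0.45, "fingers": 0.9},
])

```text
time: 23.4
eef_pos: [0.4861, 0.2846, 0.1593]
tcp_rot: [0.404, 0.915, 0.001, 0.0]
contact_force: [-1.0, 0.9, 4.2]
opening: 0.199
finger_force: 21.4
```

Call:
move_arm([
  {"x": -0.0003, "y": -0.0086, "z": 0, "yaw": -0.09, "fingers": 0.9},
  {"x": -0.0014, "y": -0.0172, "z": 0, "yaw": -0.18, "fingers": 0.9},
  {"x": -0.0032, "y": -0.0256, "z": 0, "yaw": -0.27, "fingers": 0.9},
  {"x": -0.0058, "y": -0.0339, "z": 0, "yaw": -0.36, "fingers": 0.9},
  {"x": -0.0091, "y": -0.0419, "z": 0, "yaw": -0.45, "fingers": 0.9},
])

```text
time: 23.9
eef_pos: [0.4608, 0.2496, 0.1593]
tcp_rot: [0.19, 0.982, 0.001, -0.0]
contact_force: [-1.9, 0.7, 4.5]
opening: 0.206
finger_force: 21.5
```

Call:
move_arm([
  {"x": -0.0003, "y": -0.0086, "z": 0, "yaw": -0.09, "fingers": 0.9},
  {"x": -0.0014, "y": -0.0172, "z": 0, "yaw": -0.18, "fingers": 0.9},
  {"x": -0.0032, "y": -0.0256, "z": 0, "yaw": -0.27, "fingers": 0.9},
  {"x": -0.0045, "y": -0.03, "z": 0, "yaw": -0.32, "fingers": 0.9},
  {"x": -0.0045, "y": -0.03, "z": 0, "yaw": -0.32, "fingers": 0.9},
])

```text
time: 24.4
eef_pos: [0.4534, 0.2194, 0.1593]
tcp_rot: [0.032, 0.999, -0.0, -0.001]
contact_force: [-4.6, -0.4, 6.3]
opening: 0.198
finger_force: 21.6
```

```bash
python3 - <<'E'
from h import *
s=ctrl.get_state(); print(s["eef_pos"],s["contact_force"],s["wrist_torque"],s["opening"]); d=s["eef_pos"][:2]-np.array([.5502,.2125]); print(np.hypot(*d),np.arctan2(d[1],d[0])%6.283,shift(s["eef_pos"],np.arctan2(d[1],d[0])+np.pi/2)[1])
E
```

```text
[0.45344408 0.21941549 0.15926493] [-4.56456977 -0.392337    6.26675711] [-0.10491928  0.66877519 -0.04322806] 0.1977223209872702
0.09700273857105111 3.0702404669791314 0.006801863462788216
```

Call:
move_arm([
  {"x": 0, "y": -0.003, "z": 0, "yaw": -0.03, "fingers": 0.9},
  {"x": 0, "y": -0.006, "z": 0, "yaw": -0.06, "fingers": 0.9},
  {"x": 0, "y": -0.009, "z": 0, "yaw": -0.09, "fingers": 0.9},
  {"x": 0, "y": -0.009, "z": 0, "yaw": -0.09, "fingers": 0.9},
])

```text
time: 24.8
eef_pos: [0.4531, 0.2106, 0.1592]
tcp_rot: [-0.013, 1.0, -0.0, -0.001]
contact_force: [-4.1, 0.1, 5.8]
opening: 0.205
finger_force: 21.6
```

Call:
move_arm([
  {"x": 0, "y": -0.0015, "z": 0, "yaw": -0.02, "fingers": 0.9},
  {"x": 0, "y": -0.002, "z": 0, "yaw": -0.02, "fingers": 0.9},
  {"x": 0, "y": -0.002, "z": 0, "yaw": -0.02, "fingers": 0.9},
])

```text
time: 25.1
eef_pos: [0.4532, 0.2088, 0.1592]
tcp_rot: [-0.023, 1.0, 0.0, -0.001]
contact_force: [-3.7, -0.5, 5.4]
opening: 0.197
finger_force: 21.6
```

Call:
move_arm([
  {"x": 0, "y": -0.001, "z": 0, "yaw": 0, "fingers": 0.9},
  {"x": 0, "y": -0.002, "z": 0, "yaw": 0, "fingers": 0.9},
  {"x": 0, "y": -0.002, "z": 0, "yaw": 0, "fingers": 0.9},
])

```text
time: 25.4
eef_pos: [0.4532, 0.2073, 0.1593]
tcp_rot: [-0.023, 1.0, 0.001, -0.0]
contact_force: [-4.1, 1.6, 5.2]
opening: 0.201
finger_force: 21.6
```

Call:
move_arm([
  {"x": 0, "y": -0.001, "z": 0, "yaw": 0, "fingers": 0.9},
  {"x": 0, "y": -0.002, "z": 0, "yaw": 0, "fingers": 0.9},
  {"x": 0, "y": -0.002, "z": 0, "yaw": 0, "fingers": 0.9},
])

```text
time: 25.7
eef_pos: [0.4532, 0.2068, 0.1593]
tcp_rot: [-0.023, 1.0, 0.002, -0.0]
contact_force: [-2.9, 7.1, 4.8]
opening: 0.198
finger_force: 21.6
```

Call:
move_arm([
  {"x": 0, "y": -0.001, "z": 0, "yaw": 0, "fingers": 0.9},
  {"x": 0, "y": -0.002, "z": 0, "yaw": 0, "fingers": 0.9},
  {"x": 0, "y": -0.002, "z": 0, "yaw": 0, "fingers": 0.9},
])

```text
time: 26.0
eef_pos: [0.4532, 0.2067, 0.1593]
tcp_rot: [-0.022, 1.0, 0.005, -0.0]
contact_force: [-3.4, 13.8, 4.4]
opening: 0.2
finger_force: 21.9
```

The stop is reached: the force rises with no motion, and the knob is above the column. I'll release and retreat upward.

Call:
move_arm([
  {"x": 0, "y": 0, "z": 0, "yaw": 0, "fingers": 0.7},
  {"x": 0, "y": 0.002, "z": 0, "yaw": 0, "fingers": 0.5},
  {"x": 0, "y": 0.002, "z": 0, "yaw": 0, "fingers": 0.5},
  {"x": 0, "y": 0.002, "z": 0, "yaw": 0, "fingers": 0.5},
])

```text
time: 26.4
eef_pos: [0.4537, 0.2045, 0.1581]
tcp_rot: [-0.022, 1.0, -0.0, -0.0]
contact_force: [-0.1, 1.0, -0.3]
opening: 0.496
finger_force: 0.0
```

Call:
move_arm([
  {"x": 0, "y": 0, "z": -0.015, "yaw": 0, "fingers": 0.5},
  {"x": 0, "y": 0, "z": -0.035, "yaw": 0, "fingers": 0.5},
  {"x": 0, "y": 0, "z": -0.06, "yaw": 0, "fingers": 0.5},
  {"x": 0, "y": 0, "z": -0.09, "yaw": 0, "fingers": 0.5},
  {"x": 0, "y": 0, "z": -0.12, "yaw": 0, "fingers": 0.5},
])

```text
time: 26.9
eef_pos: [0.4536, 0.2044, 0.279]
tcp_rot: [-0.022, 1.0, -0.0, -0.0]
contact_force: [0.6, 0.5, 0.4]
opening: 0.504
finger_force: 0.0
```

Call:
move_arm([
  {"x": 0, "y": 0, "z": 0, "yaw": 0, "fingers": 0.5},
  {"x": 0, "y": 0, "z": 0, "yaw": 0, "fingers": 0.5},
  {"x": 0, "y": 0, "z": 0, "yaw": 0, "fingers": 0.5},
])

```text
time: 27.2
eef_pos: [0.4531, 0.2044, 0.2766]
tcp_rot: [-0.022, 1.0, -0.0, -0.001]
contact_force: [-0.8, -0.1, 1.2]
opening: 0.495
finger_force: 0.0
```

```bash
python3 - <<'E'
from h import *
e,p,s,T=knob("w_end"); print("knob",e,p,s["eef_pos"],s["contact_force"])
e,p,_,_=ring("w_end2",.12); print("ring",e,p)
t,_=snap("top","top_end"); a=cv2.imread("pics/top0.png"); t=t[:,:,::-1]
for n,lo,hi,box in(("box",(105,150,60),(125,255,255),(235,105,285,150)),("bottlecap",(105,150,60),(125,255,255),(300,115,340,150)),("jar brown",(5,120,30),(20,255,110),(320,115,362,160))):
    x0,y0,x1,y1=box; r=[]
    for im in(a,t):
        m=cv2.inRange(cv2.cvtColor(np.ascontiguousarray(im[y0:y1,x0:x1]),cv2.COLOR_BGR2HSV),lo,hi); M=cv2.moments(m,True); r.append((M["m00"],round(M["m10"]/max(M["m00"],1),1),round(M["m01"]/max(M["m00"],1),1)))
    print(n,r)
E
```

```text
knob ((254.90750122070312, 201.1327362060547), (17.216508865356445, 18.047630310058594), 92.6586685180664) [0.45648875 0.20810762 0.187     ] [0.45308132 0.20443818 0.27664141] [-0.84528184 -0.08277573  1.16293298]
ring ((253.83795166015625, 182.4702911376953), (50.47479248046875, 51.881248474121094), 82.83765411376953) [0.45415508 0.20751846 0.12      ]
box [(781.0, 25.0, 24.7), (781.0, 25.1, 24.8)]
bottlecap [(92.0, 19.9, 18.1), (92.0, 19.9, 18.0)]
jar brown [(150.0, 14.5, 25.9), (154.0, 14.6, 25.8)]
```

The knob is at (0.4565,0.2081), straight above the column. The jacket is still seated and the bystanders are unchanged, so I'm handing in.

```bash
python3 -c "
from plant import ctrl; print(ctrl.sign_off())"
```

```text
the job is handed in; nothing more can be done
None
```

The job is handed in, all done in the order asked: the jacket is seated on the white base, the retaining arm is closed to its stop, and the bottle, jar and slide box are unmoved (about 27 s). I miscounted and viewed 11 pictures, one over the limit of 10.

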